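Close the draw latch of a clamping jig

ROBOT

A 6-joint arm with a two-finger parallel gripper is mounted at the origin on the work surface. World frame = base frame: x ahead of the robot, y to its left, z up, the work surface at z = 0. Lengths are in m, angles in rad, forces in N, time in s.
With the tool pointing down it reaches from about 0.375 to 0.9 m from the base axis. Payload 3.1 kg.
Tool frame: the origin (TCP) lies midway between the tips of the shut fingers; the grasp point (between the pads) lies 19 mm behind it; z points along the fingers, y is the direction in which the jaws open and shut (so a half turn about z gives the same grasp; the last joint's range is limited). The gripper opens to 87 mm and grips with 3 to 60 N. Pads are 19 mm wide; open, the fingers measure 117 mm over their backs; the gripper's body (75 mm by 190 mm) begins 51 mm behind the grasp point.
Start: joints at [-0.178, 0.527, 1.433, -0, 1.181, -0.178], TCP at [0.625, 0, 0.223] pointing down, gripper open.
Joint ranges: [-3.08, 3.08], [-0.75, 2.2], [0.22, 2.44], [-1.43, 4.57], [0, 2.65], [-2.85, 2.85]. Speed limits (rad/s): [2.79, 2.79, 3.14, 3.14, 3.14, 3.14].

INTERFACE

Orientations are given as [roll, pitch, yaw] about the fixed x, y, z axes, in that order (R = Rz(yaw) Ry(pitch) Rx(roll)).
In Python, from cell import robot gives the robot as it stands.
- The arm moves only by the tool drive_tool, never from a script. Its argument "deltas" is a list of rows, each a list of 7 numbers: the turn, a rotation vector about the world's x, y, z in rad, then the shift along the world's x, y, z in m, then the opening, from 0 (shut) to 1 (fully open). A call has 1 to 20 rows; each row is the pose to reach, as a shift and turn from the pose commanded when the call began; what a row does not reach only later rows make up. A row lasts 1/12 s, in which the tool goes at most 41.7 mm and 7.16 degrees, less where a joint would pass 70% of its speed; a pose out of reach is approached as far as the arm can. A call with a gripper value outside its range is refused whole. The fingers move at their own pace and stop on an object; the grip force is fixed at half the most. Time passes only in rows, so rows that repeat a pose let the fingers close. It gives the time, the measured TCP pose, the force and the opening at its end, in the units of the state.
- robot.state(): the state, without advancing time (a new reading comes with each control period).
- robot.get_image(name): name is "scene" or "side" or "wrist"; returns a dict with "img" (384x512x3 uint8, red, green, blue), "mtx" (3x3 intrinsics, pixels), "distortion" ([k1, k2, p1, p2, k3] as OpenCV has them; the pictures are not rectified), "origin" and "orientation" of the camera in the world. Camera axes: x right, y up, looking along -z (the intrinsics and any distortion apply to the point x, -y, -z); pixel columns grow to the right and rows downward; lengths in m; the calibration is good to about 2 mm. A picture is of the moment at which its call begins. There is no depth.
- robot.sign_off(): hands the job in, once; it reports no verdict.
The state is a dict: "time_s": time; "qpos": joint angles; "joint_velocities": joint speeds; "joint_torque": joint torques, N m; "ee_pos": TCP position; "ee_rot": TCP orientation; "wrist_force": force on the tool from outside, world axes, zero at the start; "wrist_torque": the same for the moment, N m; "grip_width": finger opening in m.
Only numpy, scipy, OpenCV 4.12 (cv2) and the standard library are available. Lean on these libraries where they do the work, as an engineer would, in place of code of your own. Each camera call takes 0.05 s, during which the arm holds its last target.

TASK

A small wooden clamping jig stands on the bench with its draw latch open. Hook the latch's wire loop under the lip of the steel keeper on the sliding jaw, then throw the lever over past its toggle point and press it gently down until it rests on its rubber-tipped stop screw, so that the jaw stays pulled against the blank. Do not force the latch (never push on the lever with more than 20 N), and leave the things lying around the jig alone.

Things in the scene. Friction and masses are not known exactly. Their poses are not given: they have to be found in the camera images.
- jig: Wooden clamping jig fixed to the bench. Origin on the bench under the lever pivot, z up, x from latch to keeper. mm: base x -125..160, y -75..75, 18 high; fixed block under the latch x -110..22, y -45..45, top 50; dark blank x 24..58, y -70..70, top 52; sliding jaw x 66..118, y -40..40, top 47; end block x 140..154, y -50..50, top 48. The latch works in the plane y = 0.
- pivot (a point): Lever pivot, 75 mm above the bench at jig x = 0, y = 0; axis along jig y. The lever must be thrown against the jaw's springs from where the loop comes taut (lever about 0.3 rad) over the toggle point (near 1.31) to the stop, which lies anywhere from 1.36 to 1.52 rad: it is not measured and must be felt. Takes less than 10 N at the lever's end.
- lever (a joint): Lever angle, rad: 0 = straight up, positive = swings over to jig -x and down (pi/2 = level), least -0.5. Stiff hinge (0.15 N m of friction): stays where it is left.
- lever_end (a point): Middle of the lever's free end, 105 mm from the pivot. The lever is a straight flat bar, 22 mm wide (jig y), 12 mm thick at its black grip, which covers the outer 60 mm.
- loop (a joint): Wire loop's angle against the lever, rad, -2.0 to 1.2: lever + loop = the loop's elevation above level, looking from its hinge to jig +x. Its hinge rides on the lever, 24 mm from the pivot: with the lever upright, 6 mm to jig -x of and 23 mm above it. Friction holds the loop where it is left; a slack loop turns along with the lever, so draw it tight under the lip first.
- loop_bar (a point): Middle of the loop's round cross bar, 6 mm thick, 42 mm long across the jig, 101 mm from the loop's hinge; 6 mm wire legs at jig y = -21 and +21 join it to the hinge. Axes of the loop: x from hinge to bar, z up square to it.
- loop_tab (a point): Grip point in the loop's thumb tab, a steel plate 10 mm thick (jig y), 20 mm long (loop x), 44 mm tall, standing on the cross bar. In loop axes this point is 36 mm above and 4 mm beyond the bar's middle, 11 mm under the tab's top edge. Pinch it across the 10 mm; the loop can turn between the fingers.
- keeper (a point): Seat of the keeper, where the cross bar's middle lies when hooked and tight: 75 mm above the bench, jig x = 85 with the jaw at rest; jig's axes. Steel hook 24 mm wide, open to +x. mm from the seat: post face x -3; lip z 5.5..9.5, reaching to x +4; floor z -4.5, reaching to x +24. The bar goes over the lip, down to the floor beyond it (bar x over 7), and back under the lip.
- jaw (a joint): Travel of the sliding jaw from rest towards the blank (jig -x), m, 0 to 0.012. Springs hold it at 0 with 12 N and resist with 4 N more per mm. About 0.007 with the latch closed.
- stop_post: Steel post of the stop screw, on the fixed block at jig x = -70, y = 0; origin on the block's top, 50 mm above the bench. The screw's rubber tip, 12 mm wide, ends anywhere from 74 to 84 mm above the bench; the lever's underside comes to rest on it.
- glue: Bystander: plastic bottle 58 mm wide, 150 mm tall; origin at the middle of its underside.
- offcut: Bystander: wooden offcut 90 x 45 x 30 mm; origin at the middle of its underside.
- driver: Bystander: screwdriver lying on the bench; origin under its middle, x along it.

How it is judged:
By the outcome, as a careful person would: the job done as asked, in the order asked, and still so for the second after the job is handed in, with the robot touching nothing.
It also fails if it takes over 72 s, if anything falls off the work surface, if the arm or the gripper's body presses on something with over 40 N, if the wrist force passes 120 N, or if a joint passes its speed limit or range.

## Working session

There is one attempt and no reset: what is moved stays moved. The work goes in short steps, Python scripts to look and compute and a tool call to move; the robot and the scene stay as the last step left them, time stands still between calls to the robot, and variables do not carry over. Pictures are saved under pics/ and viewed, and the job is handed in when it is done.

Besides the shell and the picture viewer there is one more tool, called after "Emit:" by a JSON object that holds its "method" and its "body", one argument or row to a line. drive_tool: Moves the arm, as the interface text tells. Its arguments: {"type":"object","properties":{"deltas":{"type":"array","items":{"type":"array","items":{"type":"number"}}}},"required":["deltas"]}

```bash
ls; mkdir -p pics; python3 - <<'E'
from cell import robot
import cv2
s=robot.state(); print(s)
for n in ["scene","side","wrist"]:
    d=robot.get_image(n); cv2.imwrite(f"pics/{n}0.png",d["img"][:,:,::-1]); print(n,d["mtx"].tolist(),d["distortion"],d["origin"],d["orientation"])
E
```

```text
pics
{'time_s': 0.0, 'qpos': array([-1.78510620e-01,  5.28462335e-01,  1.43392075e+00,  4.07212659e-06,
        1.18137316e+00, -1.78527083e-01]), 'joint_velocities': array([-6.51275851e-04, -7.27468524e-04, -1.90252633e-03, -7.78936969e-04,
        7.99612870e-04, -7.96446389e-05]), 'joint_torque': array([-5.45745443e-04, -4.40045428e+01, -1.76593530e+01,  6.32597599e-02,
        5.83207863e-02, -1.53719384e-04]), 'ee_pos': array([6.24263357e-01, 1.56909169e-04, 2.21568114e-01]), 'ee_rot': array([-3.13946411e+00, -3.87915503e-04,  1.57081083e+00]), 'wrist_force': array([-0.34917695, -0.34640389,  0.75959618]), 'wrist_torque': array([-0.01204577,  0.00749375, -0.06244878]), 'grip_width': 0.08720601978966928}
scene [[380.8442188395132, 0.0, 256.86143814817444], [0.0, 380.8442188395132, 189.903878595273], [0.0, 0.0, 1.0]] [-0.06021452  0.          0.          0.          0.        ] [ 0.90675212 -0.43683192  0.66523163] [ 0.81889435 -0.00893493  0.57376395]
side [[438.43868311672514, 0.0, 260.36274388646336], [0.0, 438.43868311672514, 192.71590985851878], [0.0, 0.0, 1.0]] [-0.00771138  0.          0.          0.          0.        ] [ 0.56010195 -0.56193619  0.68014487] [ 0.84552862 -0.00088774 -0.05633258]
wrist [[277.82994562589977, 0.0, 254.955519187128], [0.0, 277.82994562589977, 191.12467087021835], [0.0, 0.0, 1.0]] [-0.01019465  0.          0.          0.          0.        ] [0.62450389 0.07590639 0.38270422] [-2.82750880e-01  1.52784839e-03 -4.77236623e-05]
```

View pics/scene0.png

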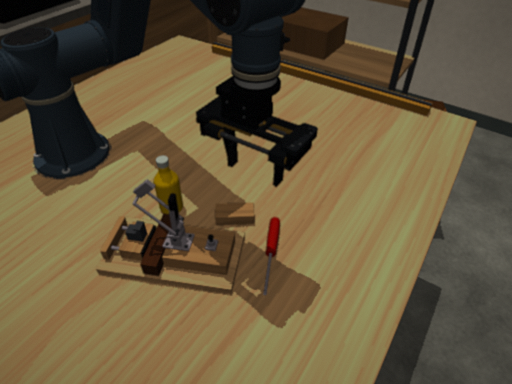

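View pics/side0.png

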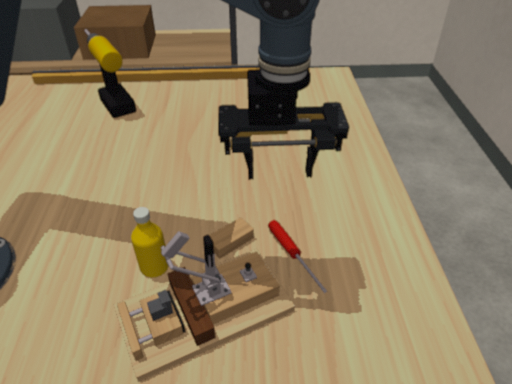

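View pics/wrist0.png

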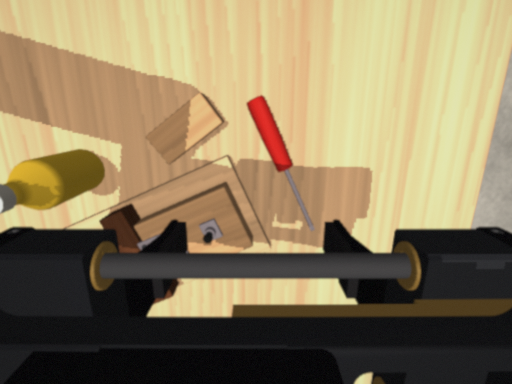

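The jig lies left of centre in both views (scene about (170,255), side about (205,310)). Its keeper end points towards the robot base, and the loop is raised. I'll zoom in.

```bash
python3 - <<'E'
import cv2
a=cv2.imread('pics/scene0.png')[145:305,85:285]; cv2.imwrite('pics/sc_z.png',cv2.resize(a,None,fx=4,fy=3.7,interpolation=cv2.INTER_CUBIC)[:600])
a=cv2.imread('pics/side0.png')[200:376,110:310]; cv2.imwrite('pics/si_z.png',cv2.resize(a,None,fx=3.4,fy=3.4,interpolation=cv2.INTER_CUBIC))
E
```

```text
(no output)
```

View pics/sc_z.png

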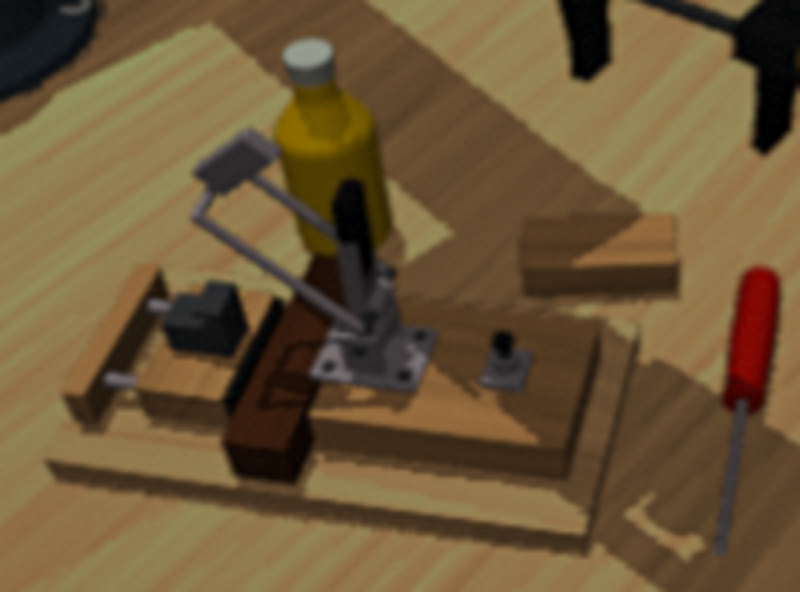

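View pics/si_z.png

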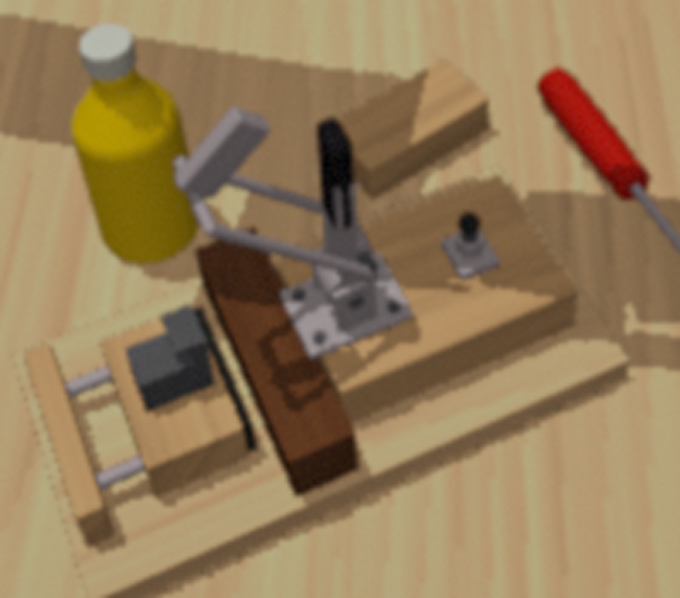

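```bash
cat > h.py <<'E'
import numpy as np, cv2, json
from scipy.spatial.transform import Rotation as R
def ray(d,uv):
    p=cv2.undistortPoints(np.array([[uv]],float),d["mtx"],np.array(d["distortion"],float))[0,0]
    M=R.from_euler('xyz',d["orientation"]).as_matrix()
    v=M@np.array([p[0],-p[1],-1.]); return np.array(d["origin"]),v/np.linalg.norm(v)
def onz(d,uv,z):
    o,v=ray(d,uv); return o+v*(z-o[2])/v[2]
def proj(d,P):
    M=R.from_euler('xyz',d["orientation"]).as_matrix()
    q=M.T@(np.array(P)-d["origin"]); q=np.array([q[0],-q[1],-q[2]])
    return cv2.projectPoints(q[None],np.zeros(3),np.zeros(3),d["mtx"],np.array(d["distortion"],float))[0][0,0]
def tri(rs):
    A=np.zeros((3,3));b=np.zeros(3)
    for o,v in rs:
        Q=np.eye(3)-np.outer(v,v);A+=Q;b+=Q@o
    X=np.linalg.solve(A,b); return X,[np.linalg.norm((np.eye(3)-np.outer(v,v))@(X-o)) for o,v in rs]
def onplane(d,uv,p0,n):
    o,v=ray(d,uv); return o+v*(n@(p0-o))/(n@v)
def grab(robot,n):
    return robot.get_image(n)
E
python3 - <<'E'
from cell import robot
from h import *
import pickle
side=robot.get_image('side');sc=robot.get_image('scene'); pickle.dump((side,sc),open('im0.pkl','wb'))
S=[((-125,75,18),(628,361)),((-110,45,50),(577,292)),((-110,-45,50),(500,180)),((24,70,52),(355,440)),((58,70,52),(297,472)),((58,-70,52),(198,250)),((154,-50,48),(25,350)),((140,-50,48),(50,346)),((154,50,48),(88,522)),((140,50,48),(108,510)),((118,40,47),(153,470)),((118,-40,47),(103,338))]
C=[((-110,45,50),(570,445)),((-110,-45,50),(602,320)),((-125,75,18),(588,540)),((-125,-75,18),(638,325)),((58,70,52),(230,438)),((24,70,52),(305,443))]
L=[];W=[]
for j,(u,v) in S: W.append(onz(side,(u/3.4+110-.35,v/3.4+200-.35),j[2]/1e3)[:2]);L.append(j[:2])
for j,(u,v) in C: W.append(onz(sc,(u/4+85-.35,v/3.7+145-.35),j[2]/1e3)[:2]);L.append(j[:2])
L=np.array(L)/1e3;W=np.array(W)
def fit(i):
    lc=L[i].mean(0);wc=W[i].mean(0)
    H=(L[i]-lc).T@(W[i]-wc);th=np.arctan2(H[0,1]-H[1,0],H[0,0]+H[1,1])
    Rr=np.array([[np.cos(th),-np.sin(th)],[np.sin(th),np.cos(th)]])
    t=wc-Rr@lc; return th,t,np.round((W-(L@Rr.T+t))*1e3,1)
n=len(S)
for i in (range(n),range(n,len(L)),range(len(L))):
    th,t,r=fit(list(i));print(th,t);print(r.tolist())
E
```

```text
-2.723842355806231 [ 0.50368636 -0.10306729]
[[-2.7, 1.0], [-2.4, 1.1], [-1.7, -3.7], [-2.1, -1.9], [2.6, -3.2], [0.8, 0.5], [-0.4, 2.9], [-1.1, -1.1], [4.7, 0.0], [0.1, -0.2], [1.9, 1.4], [0.2, 3.2], [-0.1, 5.8], [-0.7, 3.2], [2.3, 0.6], [0.1, -0.6], [2.5, 7.1], [4.4, 11.4]]
-2.7297199406098285 [ 0.50505649 -0.0980791 ]
[[-3.9, -3.1], [-3.8, -3.2], [-3.6, -8.2], [-3.0, -6.8], [1.8, -8.3], [-0.8, -4.9], [-1.6, -3.0], [-2.4, -6.9], [4.0, -5.7], [-0.7, -5.9], [1.0, -4.2], [-1.1, -2.5], [-1.5, 1.5], [-2.5, -1.3], [1.0, -3.5], [-2.0, -5.1], [1.6, 1.9], [3.4, 6.4]]
-2.7183487058305 [ 0.5040441  -0.10151009]
[[-3.1, -1.3], [-2.7, -1.1], [-1.6, -5.8], [-2.8, -3.5], [1.8, -4.6], [0.7, -0.6], [-0.8, 2.2], [-1.5, -1.8], [3.8, -0.9], [-0.8, -1.2], [1.0, 0.3], [-0.2, 2.3], [-0.5, 3.6], [-0.6, 1.2], [1.8, -1.7], [0.4, -2.6], [1.6, 5.6], [3.6, 9.8]]
```

```bash
cat >> h.py <<'E'
TH=-2.722;T=np.array([.504,-.1025,0])
RJ=R.from_euler('z',TH).as_matrix()
def w2j(p): return RJ.T@(np.array(p)-T)*1e3
def j2w(p): return RJ@(np.array(p)/1e3)+T
E
python3 - <<'E'
from h import *
import pickle
side,sc=pickle.load(open('im0.pkl','rb'))
n=RJ[:,1]
S=dict(grip_top=(331,125),bar=(194,194),tabtop=(253,120),legnear=(207,222),tip=(468,218))
C=dict(grip_top=(349,183),bar=(206,195),tabtop=(248,138),legnear=(197,215),tip=(503,342))
for k in S:
    a=(S[k][0]/3.4+109.65,S[k][1]/3.4+199.65);b=(C[k][0]/4+84.65,C[k][1]/3.7+144.65)
    off=n*(.021 if k=='legnear' else 0)
    print(k,w2j(onplane(side,a,T+off,n)).round(1),w2j(onplane(sc,b,T+off,n)).round(1), end=' ')
    X,e=tri([ray(side,a),ray(sc,b)]);print('tri',w2j(X).round(1),np.round(np.array(e)*1e3,1))
for nm,d in(('side',side),('scene',sc)):
    print(nm,[(q,proj(d,j2w(q)).round(1).tolist()) for q in ((85,0,75),(0,0,75))])
E
```

```text
grip_top [ -1.1   0.  186.8] [ -6.9   0.  187.4] tri [ -3.2  -7.2 179.4] [0.4 0.4]
bar [ 64.6   0.  174.8] [ 66.2  -0.  167.5] tri [ 64.5   0.6 171.7] [2.5 2.5]
tabtop [ 33.4   0.  207. ] [ 36.9  -0.  210.7] tri [ 34.6   4.9 213.9] [1.1 1.1]
legnear [ 65.1  21.  178.9] [ 60.6  21.  174.8] tri [ 64.   14.7 169.6] [1.1 1.1]
tip [-67.3   0.   84.6] [-70.4  -0.   78.9] tri [-69.6  -4.   76.5] [1.6 1.6]
side [((85, 0, 75), [163.3, 301.1]), ((0, 0, 75), [211.7, 281.6])]
scene [((85, 0, 75), [136.9, 228.7]), ((0, 0, 75), [176.7, 233.9])]
```

Emit:
{"method": "drive_tool", "body": {
  "deltas": [
    [0,0,-0.12,-0.016,-0.012,0.01,1],
    [0,0,-0.24,-0.032,-0.024,0.02,1],
    [0,0,-0.36,-0.048,-0.036,0.03,1],
    [0,0,-0.48,-0.064,-0.048,0.04,1],
    [0,0,-0.6,-0.08,-0.06,0.047,1],
    [0,0,-0.72,-0.096,-0.072,0.047,1],
    [0,0,-0.84,-0.112,-0.084,0.047,1],
    [0,0,-0.96,-0.128,-0.096,0.047,1],
    [0,0,-1.08,-0.144,-0.108,0.047,1],
    [0,0,-1.151,-0.159,-0.119,0.047,1],
    [0,0,-1.151,-0.159,-0.119,0.047,1],
    [0,0,-1.151,-0.159,-0.119,0.047,1]
  ]
}}

```text
time_s: 1.25
ee_pos: [0.4658, -0.1193, 0.2697]
ee_rot: [3.142, -0.001, 0.419]
wrist_force: [1.0, -0.1, -0.1]
grip_width: 0.0873
```

```bash
python3 - <<'E'
from cell import robot
from h import *
import pickle
D={}
for n in ["scene","side","wrist"]:
    d=robot.get_image(n);D[n]=d
pickle.dump(D,open('im1.pkl','wb'))
cv2.imwrite("pics/wr1.png",cv2.resize(D['wrist']['img'][:,:,::-1],None,fx=1.5,fy=1.5,interpolation=cv2.INTER_CUBIC))
a=D['side']['img'][170:346,90:290,::-1];cv2.imwrite('pics/si1.png',cv2.resize(a,None,fx=3.4,fy=3.4,interpolation=cv2.INTER_CUBIC))
s=robot.state();print(s['ee_pos'],s['ee_rot'],s['wrist_force'],w2j(s['ee_pos']))
im0=pickle.load(open('im0.pkl','rb'))[0]
print('bottle base',w2j(onz(im0,(150/3.4+110,225/3.4+200),0)), 'cap', w2j(onz(im0,(107/3.4+110,38/3.4+200),.15)))
E
```

```text
[ 0.46683483 -0.11869597  0.26966704] [ 3.14119425e+00 -8.25914175e-04  4.21216513e-01] [ 0.13434473 -0.46968082  0.22718816] [ 40.5393263   -0.3496086  269.66704422]
bottle base [  69.57674031 -141.21714008    0.        ] cap [  67.73421074 -140.5206617   150.        ]
```

View pics/wr1.png

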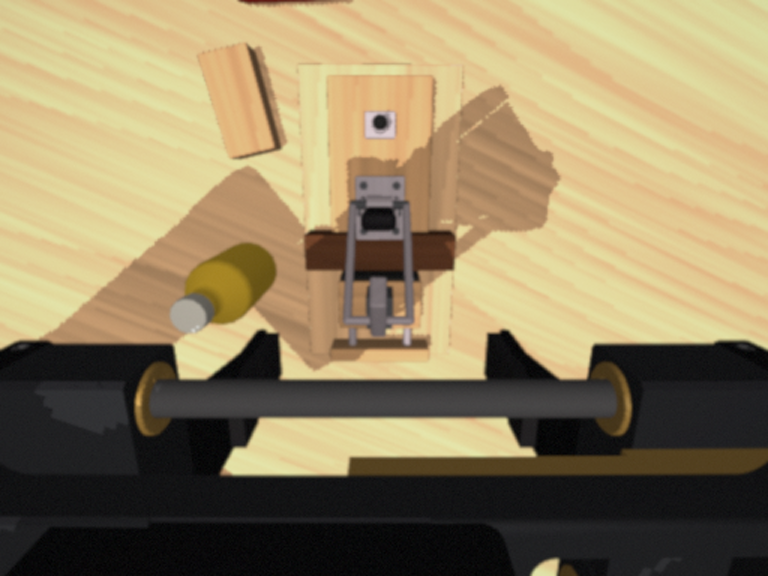

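View pics/si1.png

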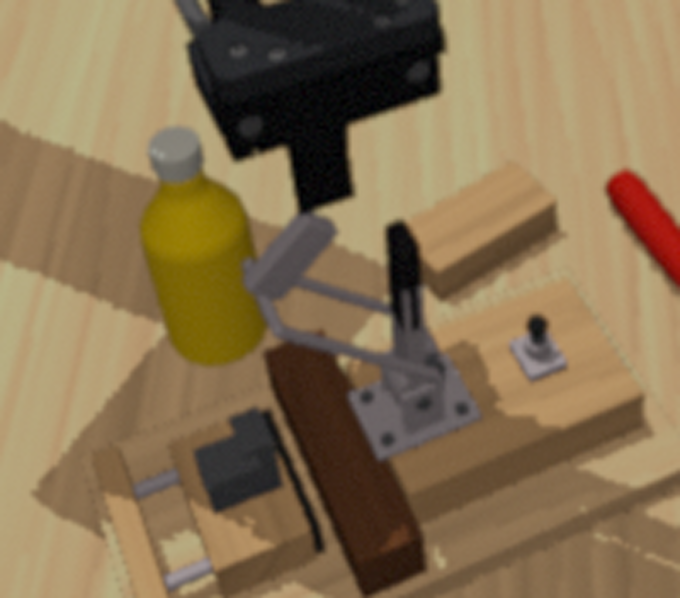

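The wrist view shows the jig centred and square: block end corners at (328,75) and (433,75), stop at (379,122), tab at (378,290). Refining the jig pose from it.

```bash
python3 - <<'E'
from h import *
import pickle
D=pickle.load(open('im1.pkl','rb'));w=D['wrist']
P=[((328,75),50,(-110,-45)),((433,75),50,(-110,45)),((299,65),18,(-125,-75)),((463,66),18,(-125,75)),((307,233),52,(24,-70)),((453,233),52,(24,70)),((380,122),79,(-70,0)),((307,270),52,(58,-70)),((453,270),52,(58,70))]
for uv,z,j in P:
    print(j,w2j(onz(w,(uv[0]/1.5-.17,uv[1]/1.5-.17),z/1e3)).round(1))
q=lambda u,v:(u/1.5-.17,v/1.5-.17)
z=lambda u,v:(u/3.4+89.65,v/3.4+169.65)
for nm,a,b in (('barR',(411,322),None),('bar mid',(379,322),(258,292)),('tabtop edge mid',(378,280),(322,222))):
    print(nm,w2j(onplane(w,q(*a),T,RJ[:,1])).round(1) if 0 else '', end='')
    if b: 
        X,e=tri([ray(w,q(*a)),ray(D['side'],z(*b))]);print(w2j(X).round(1),e)
    else: print(w2j(onz(w,q(*a),.172)).round(1))
E
```

```text
(-110, -45) [-108.5  -45.    50. ]
(-110, 45) [-108.6   42.3   50. ]
(-125, -75) [-122.9  -74.5   18. ]
(-125, 75) [-122.3   72.6   18. ]
(24, -70) [ 23.1 -68.4  52. ]
(24, 70) [22.9 64.8 52. ]
(-70, 0) [-69.1  -1.6  79. ]
(58, -70) [ 57.8 -70.1  52. ]
(58, 70) [57.7 66.5 52. ]
barR [ 63.8  19.3 172. ]
bar mid [ 64.3  -2.6 174.1] [np.float64(0.001379587437236081), np.float64(0.0013795874372360584)]
tabtop edge mid [ 29.6  -3.5 201.1] [np.float64(0.002682886174638525), np.float64(0.0026828861746384758)]
```

Emit:
{"method": "drive_tool", "body": {
  "deltas": [
    [0,0,0,0,0.0005,-0.02,1],
    [0,0,0,0,0.0005,-0.045,1],
    [0,0,0,0,0.0005,-0.07,1],
    [0,0,0,0,0.0005,-0.084,1],
    [0,0,0,0,0.0005,-0.088,1],
    [0,0,0,0,0.0005,-0.088,1]
  ]
}}

```text
time_s: 1.9
ee_pos: [0.466, -0.1177, 0.1804]
ee_rot: [-3.139, 0.002, 0.421]
wrist_force: [-0.5, -0.9, -0.0]
grip_width: 0.0874
```

```bash
cat > snap.py <<'E'
import sys
from cell import robot
from h import *
import pickle
t=sys.argv[1]
D={n:robot.get_image(n) for n in ['side','scene','wrist'] if n[0:2] in sys.argv[2]}
pickle.dump(D,open(f'im{t}.pkl','wb'))
if 'side' in D:
    a=D['side']['img'][170:346,90:290,::-1];cv2.imwrite(f'pics/si{t}.png',cv2.resize(a,None,fx=3.4,fy=3.4,interpolation=cv2.INTER_CUBIC))
if 'scene' in D:
    a=D['scene']['img'][145:295,85:285,::-1];cv2.imwrite(f'pics/sc{t}.png',cv2.resize(a,None,fx=4,fy=4,interpolation=cv2.INTER_CUBIC))
if 'wrist' in D: cv2.imwrite(f"pics/wr{t}.png",cv2.resize(D['wrist']['img'][:,:,::-1],None,fx=1.5,fy=1.5,interpolation=cv2.INTER_CUBIC))
s=robot.state();print(s['time_s'],w2j(s['ee_pos']).round(1),s['ee_rot'].round(3),'F jig',(RJ.T@s['wrist_force']).round(2),'M jig',(RJ.T@s['wrist_torque']).round(2),s['grip_width'])
E
python3 snap.py 2 siscwr
```

```text
2.05 [ 40.2  -0.2 182.5] [ 3.14e+00 -2.00e-03  4.20e-01] F jig [ 0.75 -0.05  0.22] M jig [-0.03 -0.06 -0.04] 0.08710028771912995
```

View pics/si2.png

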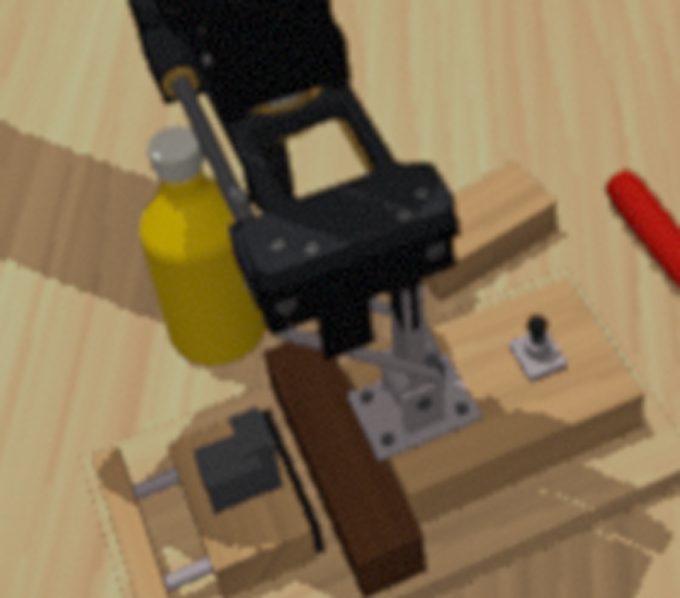

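View pics/sc2.png

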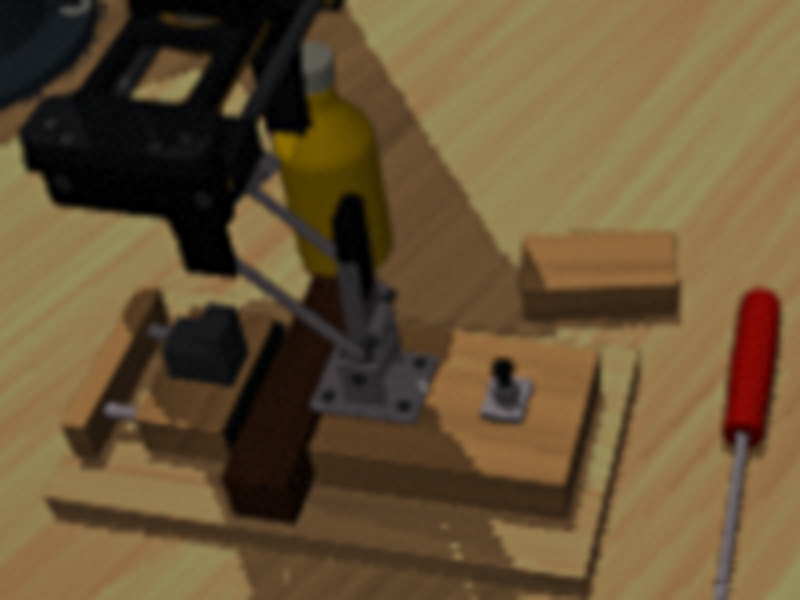

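View pics/wr2.png

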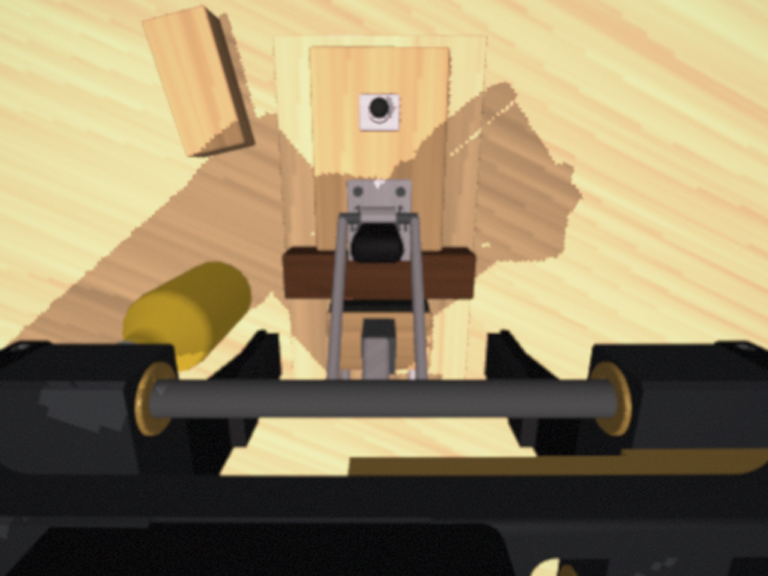

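The fingers straddle the tab. In the wrist view the tab centre is at col 377 against a finger midpoint of 383, so I shift about 1.5 mm to jig -y and close.

Emit:
{"method": "drive_tool", "body": {
  "deltas": [
    [0,0,0,-0.0006,0.0014,0,0.6],
    [0,0,0,-0.0006,0.0014,0,0.3],
    [0,0,0,-0.0006,0.0014,0,0],
    [0,0,0,-0.0006,0.0014,0,0],
    [0,0,0,-0.0006,0.0014,0,0],
    [0,0,0,-0.0006,0.0014,0,0],
    [0,0,0,-0.0006,0.0014,0,0],
    [0,0,0,-0.0006,0.0014,0,0]
  ]
}}

```text
time_s: 2.72
ee_pos: [0.4654, -0.1171, 0.1815]
ee_rot: [-3.142, 0.0, 0.42]
wrist_force: [0.2, 0.5, 0.3]
grip_width: 0.0421
```

```bash
python3 snap.py 3 sisc
```

```text
2.8167 [ 41.3  -2.4 181.5] [-3.141  0.     0.42 ] F jig [ 0.71 -0.05  0.71] M jig [-0.07 -0.05  0.07] 0.03380915396027349
```

View pics/si3.png

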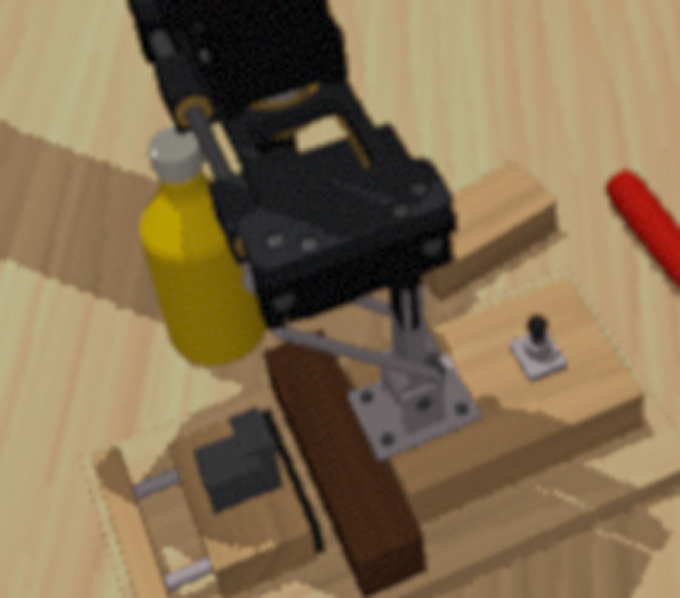

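View pics/sc3.png

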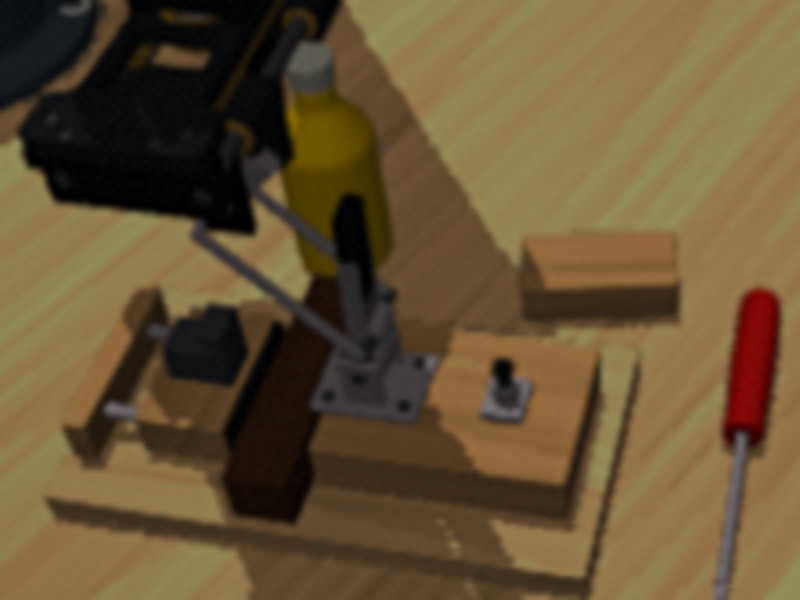

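The fingers close slowly: 34 mm is still open. I'll continue.

Emit:
{"method": "drive_tool", "body": {
  "deltas": [
    [0,0,0,0,0,0,0],
    [0,0,0,0,0,0,0],
    [0,0,0,0,0,0,0],
    [0,0,0,0,0,0,0],
    [0,0,0,0,0,0,0],
    [0,0,0,0,0,0,0],
    [0,0,0,0,0,0,0]
  ]
}}

```text
time_s: 3.4
ee_pos: [0.465, -0.1166, 0.1814]
ee_rot: [-3.14, 0.0, 0.42]
wrist_force: [-1.0, 1.8, 0.3]
grip_width: 0.0099
```

```bash
python3 snap.py 4 sisc; python3 - <<'E'
import numpy as np
from scipy.optimize import fsolve
# grip point in jig mm for lever a, elevation e
def hinge(a): return np.array([-23*np.sin(a)-6*np.cos(a),75+23*np.cos(a)-6*np.sin(a)])
def bar(a,e): return hinge(a)+101*np.array([np.cos(e),np.sin(e)])
def grip(a,e): return hinge(a)+105*np.array([np.cos(e),np.sin(e)])+36*np.array([-np.sin(e),np.cos(e)])
for a,e in((.03,.81),(-.1,.7),(-.2,.6),(-.35,.5),(-.35,.3),(-.35,.1),(-.35,-.1),(-.35,-.2),(-.35,-.25)): print(a,e,'bar',bar(a,e).round(1),'grip',grip(a,e).round(1))
for x in (99,95,91,88,85): # bar at z75.
    f=lambda p: bar(*p)-np.array([x,75]); p=fsolve(f,[-.2,-.24]); print(x,p.round(3),grip(*p).round(1))
E
```

```text
3.5 [ 41.4  -3.  181.4] [-3.141  0.     0.42 ] F jig [-0.74 -2.38  0.92] M jig [-0.47 -0.02 -0.  ] 0.009566671303724402
0.03 0.81 bar [ 63. 171.] grip [ 39.6 198.7]
-0.1 0.7 bar [ 73.6 163.6] grip [ 53.4 193.7]
-0.2 0.6 bar [ 82.  155.8] grip [ 65.  187.7]
-0.35 0.5 bar [ 90.9 147.1] grip [ 77.1 180.6]
-0.35 0.3 bar [ 98.7 128.5] grip [ 91.9 164.1]
-0.35 0.1 bar [102.7 108.7] grip [103.1 145. ]
-0.35 -0.1 bar [102.7  88.6] grip [110.3 124. ]
-0.35 -0.2 bar [101.2  78.6] grip [112.3 113.1]
-0.35 -0.25 bar [100.1  73.7] grip [112.9 107.6]
99 [-0.29  -0.237] [111.4 109. ]
95 [-0.119 -0.235] [107.3 109.1]
91 [ 0.063 -0.225] [102.9 109.2]
88 [ 0.214 -0.211] [ 99.5 109.4]
85 [ 0.384 -0.19 ] [ 95.7 109.6]
```

Emit:
{"method": "drive_tool", "body": {
  "deltas": [
    [0,0,0,-0.0055,-0.0025,-0.003,0],
    [0,0,0,-0.011,-0.0049,-0.006,0],
    [0,0,0,-0.0164,-0.0073,-0.009,0],
    [0,0,0,-0.0219,-0.0098,-0.0125,0],
    [0,0,0,-0.0274,-0.0122,-0.016,0],
    [0,0,0,-0.0329,-0.0147,-0.0195,0],
    [0,0,0,-0.0365,-0.0163,-0.023,0],
    [0,0,0,-0.0402,-0.0179,-0.027,0],
    [0,0,0,-0.0434,-0.0194,-0.0315,0],
    [0,0,0,-0.0466,-0.0208,-0.036,0],
    [0,0,0,-0.0466,-0.0208,-0.036,0]
  ]
}}

```text
time_s: 4.42
ee_pos: [0.4187, -0.1373, 0.145]
ee_rot: [-3.14, -0.001, 0.418]
wrist_force: [1.9, 5.8, -1.1]
grip_width: 0.0097
```

```bash
python3 snap.py 5 siscwr
```

```text
4.5667 [ 91.9  -3.  145.3] [-3.14e+00 -1.00e-03  4.19e-01] F jig [-4.03 -3.41 -1.77] M jig [-0.67  0.63  0.11] 0.009776424577518034
```

View pics/si5.png

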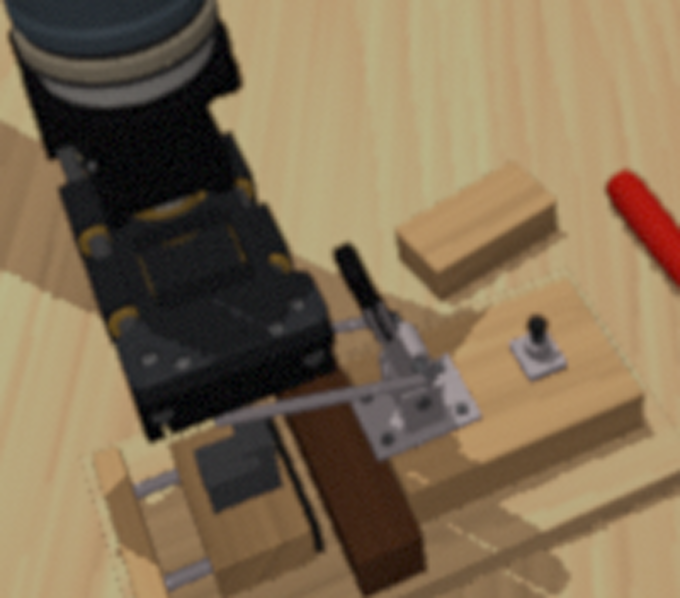

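View pics/sc5.png

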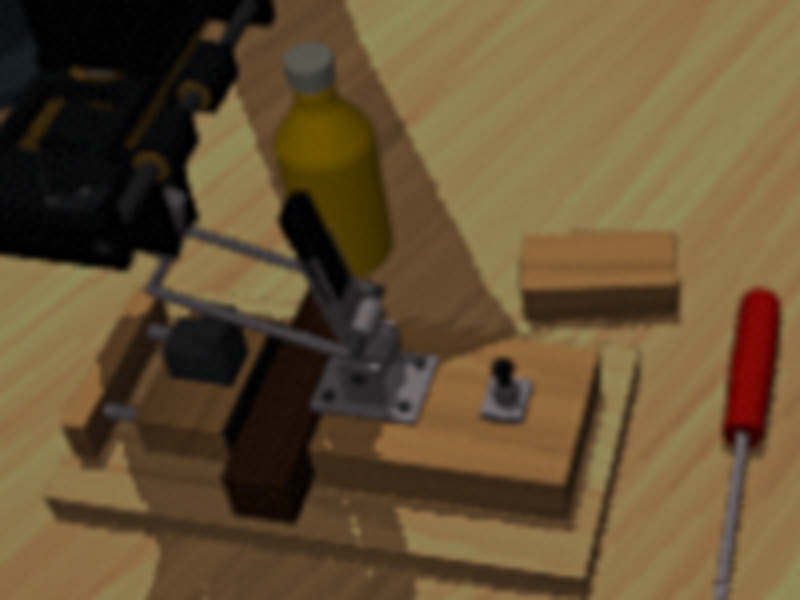

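View pics/wr5.png

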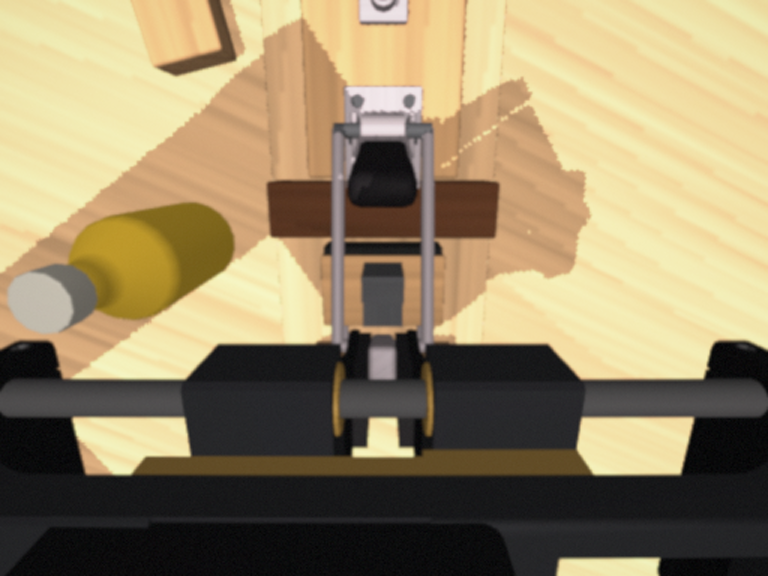

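Emit:
{"method": "drive_tool", "body": {
  "deltas": [
    [0,0,0,-0.0028,-0.0013,-0.005,0],
    [0,0,0,-0.0055,-0.0024,-0.01,0],
    [0,0,0,-0.0079,-0.0035,-0.0145,0],
    [0,0,0,-0.0102,-0.0046,-0.0192,0],
    [0,0,0,-0.012,-0.0054,-0.0245,0],
    [0,0,0,-0.0137,-0.0061,-0.0295,0],
    [0,0,0,-0.0153,-0.0068,-0.035,0],
    [0,0,0,-0.0168,-0.0075,-0.04,0],
    [0,0,0,-0.0168,-0.0075,-0.04,0]
  ]
}}

```text
time_s: 5.32
ee_pos: [0.4018, -0.1448, 0.1051]
ee_rot: [-3.14, -0.0, 0.419]
wrist_force: [1.7, 5.1, 0.6]
grip_width: 0.0097
```

```bash
python3 snap.py 6 siscwr
```

```text
5.4667 [110.5  -3.  105.4] [-3.14  -0.     0.419] F jig [-3.96 -4.21 -0.98] M jig [-0.69  0.6  -0.03] 0.009703603159899848
```

View pics/si6.png

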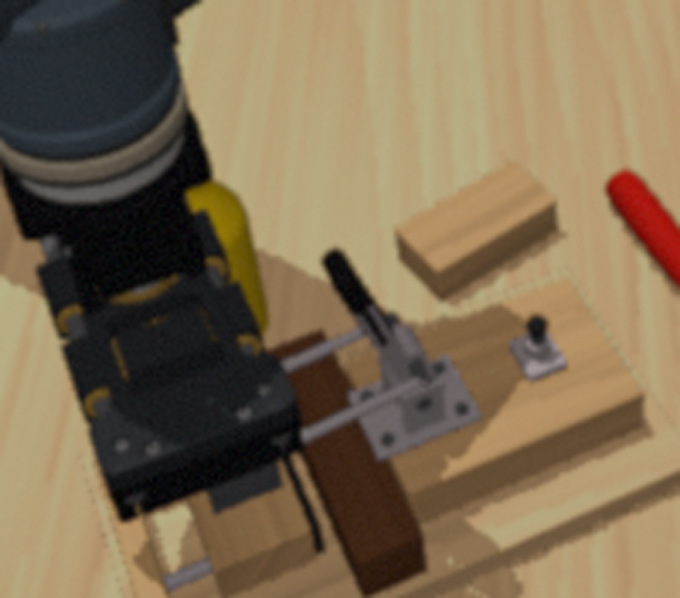

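View pics/sc6.png

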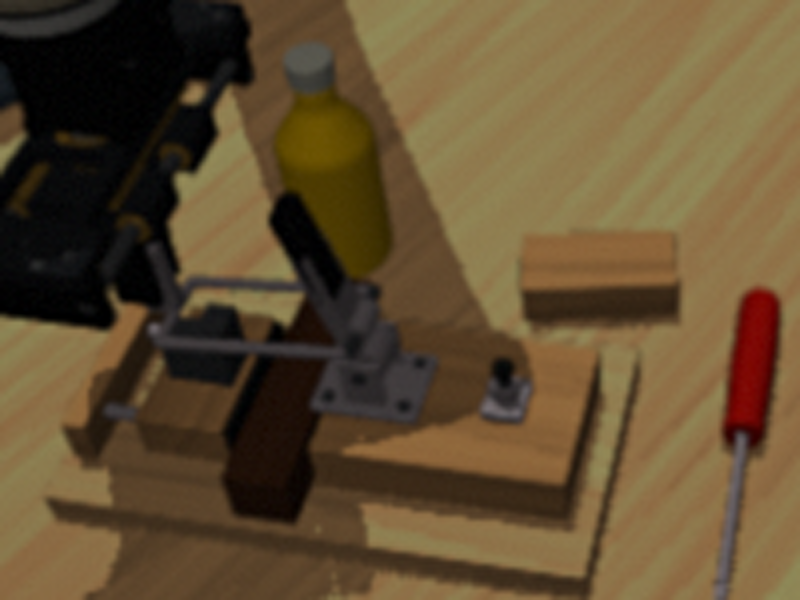

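View pics/wr6.png

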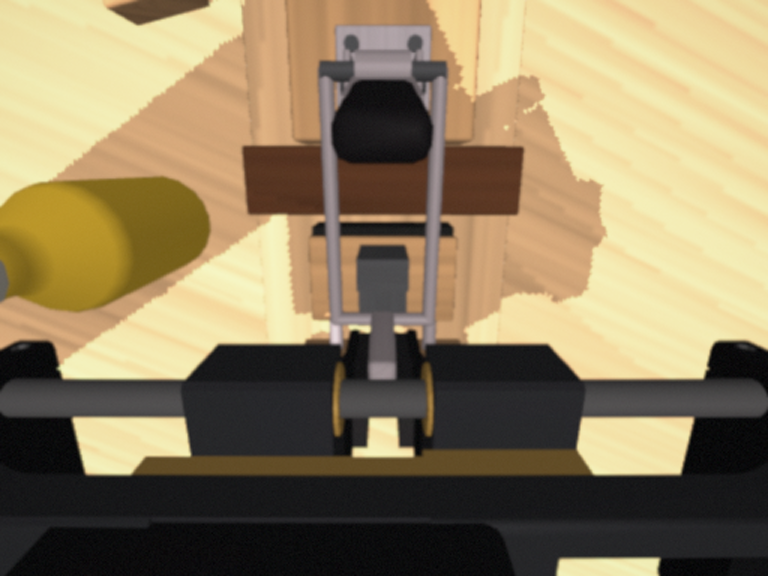

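```bash
python3 - <<'E'
from h import *
import pickle
w=pickle.load(open('im6.pkl','rb'))['wrist']
q=lambda u,v:(u/1.5-.17,v/1.5-.17)
print('bar',w2j(onz(w,q(384,320),.089)),'keeper back',w2j(onz(w,q(383,247),.0845)),'keeper corner L/R',w2j(onz(w,q(358,285),.0845)),w2j(onz(w,q(407,285),.0845)),'lip bottom row', w2j(onz(w,q(383,312),.0705)))
print('blank edges',w2j(onz(w,q(383,147),.052)),w2j(onz(w,q(383,214),.052)))
E
python3 - <<'E'
import cv2
a=cv2.imread('pics/wr6.png')[220:360,290:480];cv2.imwrite('pics/wr6z.png',cv2.resize(a,None,fx=4,fy=4))
E
```

```text
bar [101.52393954  -1.84354822  89.        ] keeper back [68.82951161 -2.2907218  84.5       ] keeper corner L/R [ 86.29484744 -13.6373579   84.5       ] [86.30164324  8.59868573 84.5       ] lip bottom row [104.26197715  -2.2841174   70.5       ]
blank edges [25.43609455 -2.26296725 52.        ] [57.90468117 -2.26625696 52.        ]
```

View pics/wr6z.png

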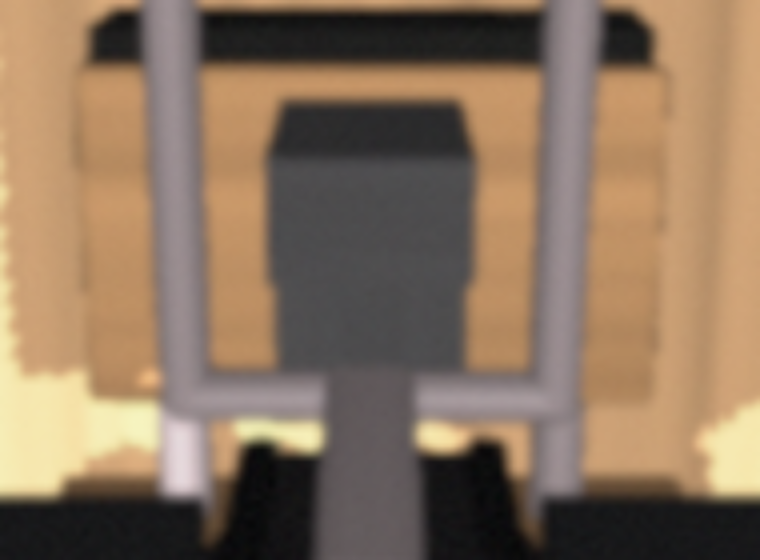

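In the wrist view the bar (row 320, jig x about 101) is clear beyond the lip end (row 291, x about 89). Lowering it to the floor.

Emit:
{"method": "drive_tool", "body": {
  "deltas": [
    [0,0,0,-0.0008,-0.0003,-0.004,0],
    [0,0,0,-0.0014,-0.0006,-0.008,0],
    [0,0,0,-0.0018,-0.0008,-0.012,0],
    [0,0,0,-0.002,-0.0009,-0.0155,0],
    [0,0,0,-0.002,-0.0009,-0.0155,0]
  ]
}}

```text
time_s: 5.88
ee_pos: [0.3998, -0.1457, 0.0898]
ee_rot: [-3.14, 0.0, 0.419]
wrist_force: [1.7, 5.8, 0.9]
grip_width: 0.01
```

```bash
python3 snap.py 7 siscwr
```

```text
6.0333 [112.8  -3.   90. ] [-3.14  0.    0.42] F jig [-3.13 -3.87  1.31] M jig [-0.76  0.61  0.03] 0.009733518380766061
```

View pics/sc7.png

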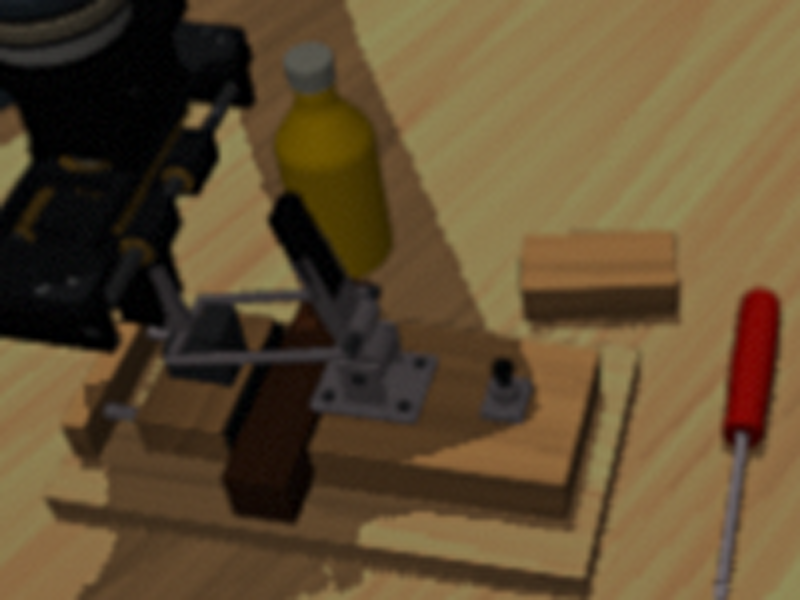

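View pics/wr7.png

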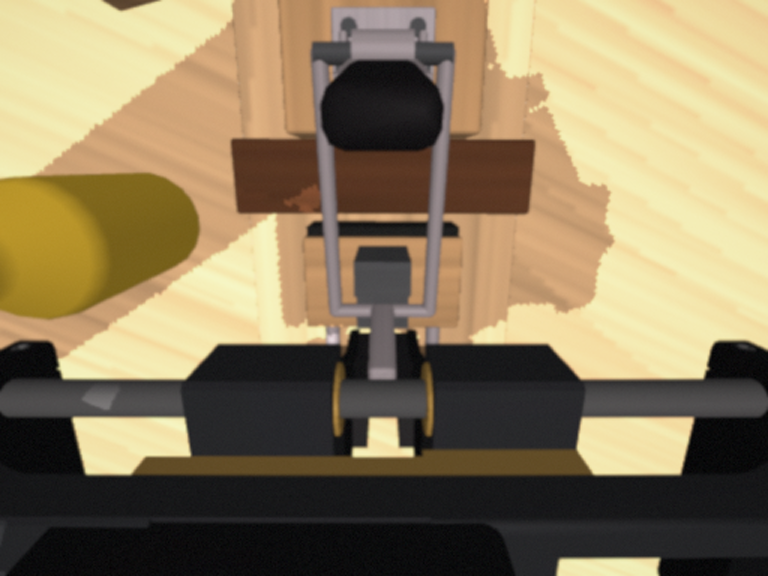

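Emit:
{"method": "drive_tool", "body": {
  "deltas": [
    [0,0,0,0,0,-0.001,0],
    [0,0,0,0,0,-0.0015,0],
    [0,0,0,0,0,-0.0015,0]
  ]
}}

```text
time_s: 6.28
ee_pos: [0.3997, -0.1457, 0.0886]
ee_rot: [-3.141, 0.0, 0.42]
wrist_force: [0.7, 5.1, 2.5]
grip_width: 0.0096
```

Emit:
{"method": "drive_tool", "body": {
  "deltas": [
    [0,0,0,0,0,-0.001,0],
    [0,0,0,0,0,-0.001,0]
  ]
}}

```text
time_s: 6.45
ee_pos: [0.3997, -0.1458, 0.0881]
ee_rot: [-3.141, 0.0, 0.42]
wrist_force: [-0.6, 5.7, 8.5]
grip_width: 0.0098
```

```bash
python3 snap.py 8 wr
```

```text
6.5 [112.9  -3.   88.2] [-3.141  0.     0.42 ] F jig [-1.68 -5.39  8.07] M jig [-0.88  0.45 -0.03] 0.010009449366077325
```

Emit:
{"method": "drive_tool", "body": {
  "deltas": [
    [0,0,0,-0.0004,0.0009,0.001,0],
    [0,0,0,-0.0004,0.0009,0.0018,0],
    [0,0,0,0.0015,0.0018,0.0018,0],
    [0,0,0,0.0035,0.0027,0.0018,0],
    [0,0,0,0.0055,0.0035,0.002,0],
    [0,0,0,0.0075,0.0044,0.002,0],
    [0,0,0,0.009,0.0051,0.0021,0],
    [0,0,0,0.009,0.0051,0.0021,0]
  ]
}}

```text
time_s: 7.17
ee_pos: [0.4069, -0.1421, 0.0891]
ee_rot: [-3.14, 0.005, 0.422]
wrist_force: [-5.9, -5.7, -2.3]
grip_width: 0.0098
```

```bash
python3 snap.py 9 siscwr
```

```text
7.3167 [104.8  -3.4  89.1] [-3.14   0.005  0.422] F jig [ 7.71  1.55 -2.48] M jig [ 0.35 -1.66 -0.12] 0.009363724765020993
```

View pics/sc9.png

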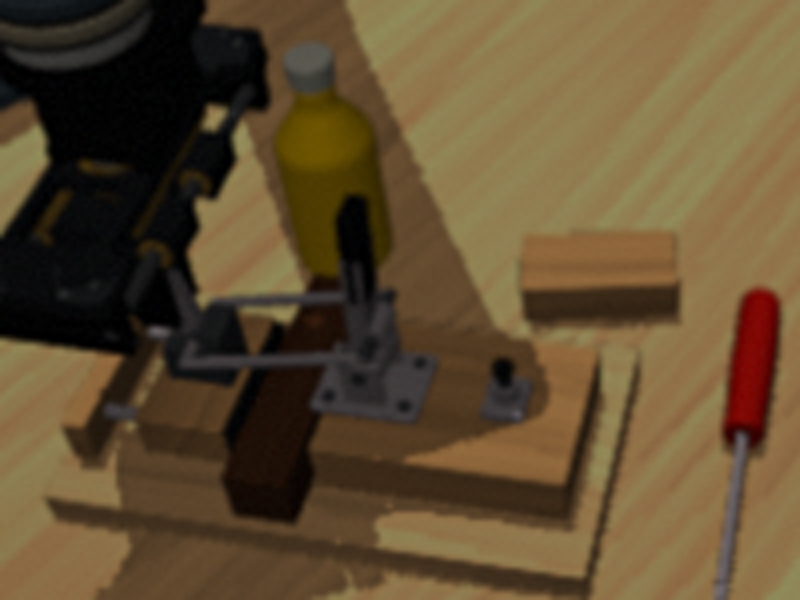

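View pics/wr9.png

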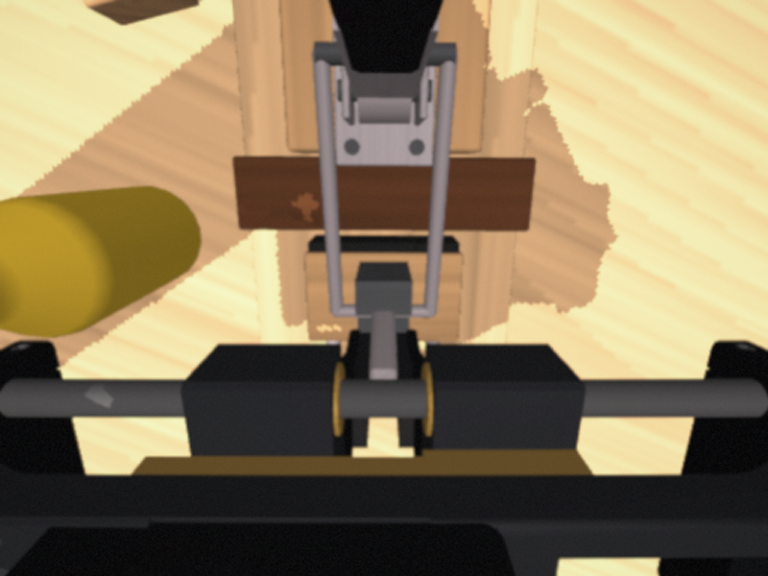

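Emit:
{"method": "drive_tool", "body": {
  "deltas": [
    [0,0,0,0.0018,0.0008,0.0002,0],
    [0,0,0,0.0036,0.0016,0.0003,0],
    [0,0,0,0.0055,0.0025,0.0004,0],
    [0,0,0,0.0073,0.0033,0.0005,0],
    [0,0,0,0.0073,0.0033,0.0005,0]
  ]
}}

```text
time_s: 7.73
ee_pos: [0.4135, -0.1391, 0.0895]
ee_rot: [-3.14, 0.007, 0.423]
wrist_force: [-8.8, -7.7, -1.8]
grip_width: 0.0098
```

```bash
python3 snap.py 10 siscwr
```

```text
7.8833 [97.6 -3.5 89.5] [-3.14   0.006  0.423] F jig [11.1   3.04 -1.48] M jig [ 0.61 -2.27 -0.11] 0.009656114260572125
```

View pics/sc10.png

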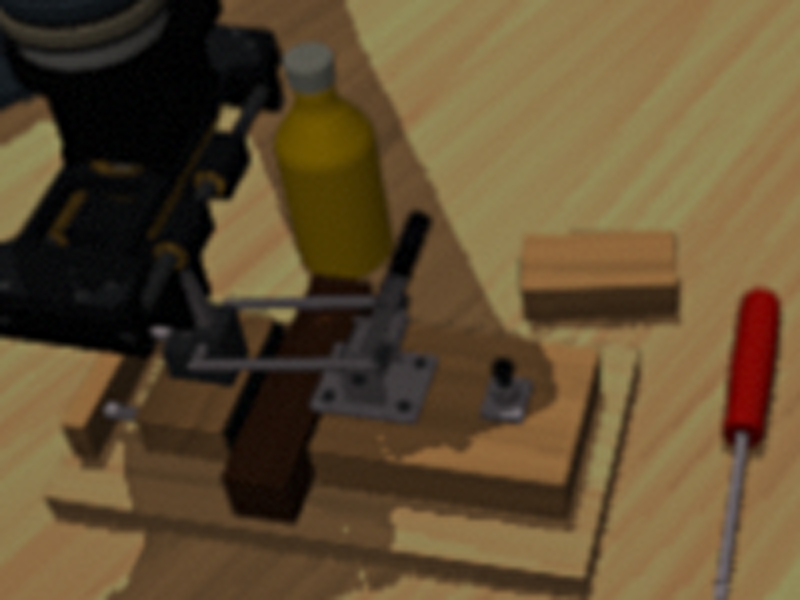

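View pics/wr10.png

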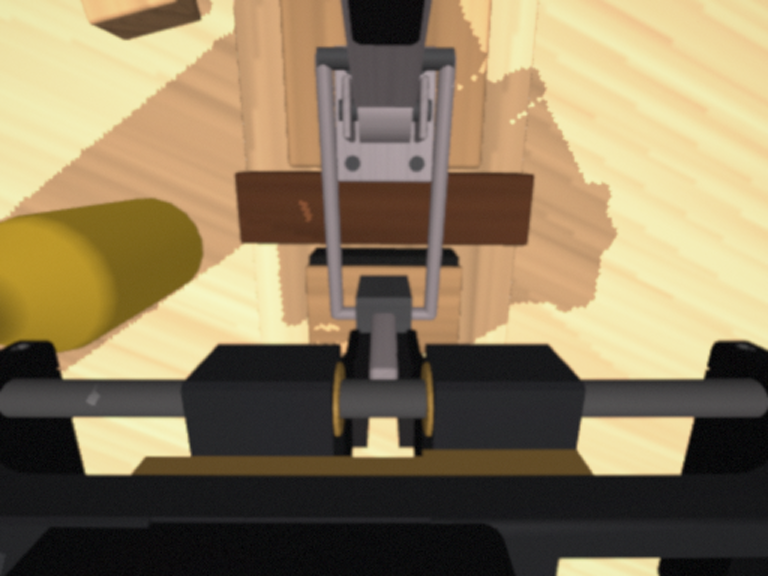

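Emit:
{"method": "drive_tool", "body": {
  "deltas": [
    [0,0,0,0.0009,0.0004,0,0],
    [0,0,0,0.0018,0.0008,0,0],
    [0,0,0,0.0018,0.0008,0,0]
  ]
}}

```text
time_s: 8.13
ee_pos: [0.4137, -0.1389, 0.0896]
ee_rot: [-3.139, 0.01, 0.425]
wrist_force: [-14.1, -11.6, 1.9]
grip_width: 0.0095
```

```bash
python3 snap.py 11 siwr;  python3 - <<'E'
import cv2
a=cv2.imread('pics/wr11.png')[220:360,290:480];cv2.imwrite('pics/wr11z.png',cv2.resize(a,None,fx=4,fy=4))
E
```

```text
8.2333 [97.2 -3.5 89.6] [-3.139  0.009  0.424] F jig [18.18  5.51  1.5 ] M jig [ 1.09 -3.38 -0.19] 0.009776715096870463
```

View pics/wr11z.png

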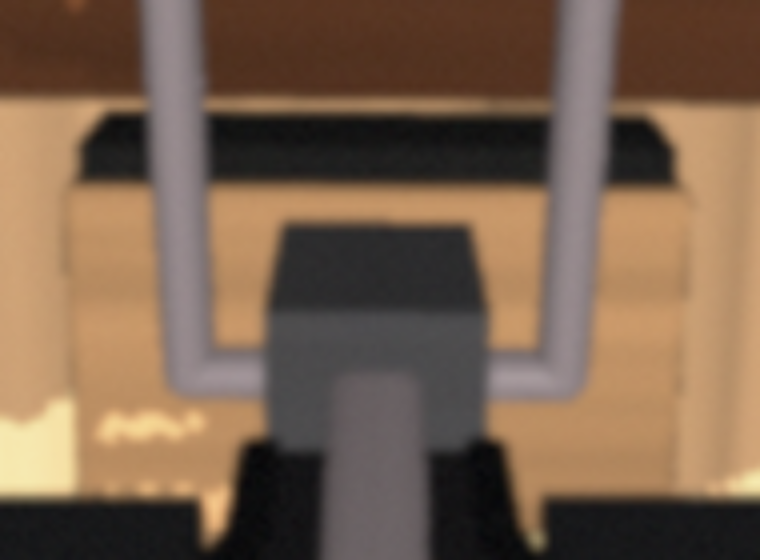

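View pics/si11.png

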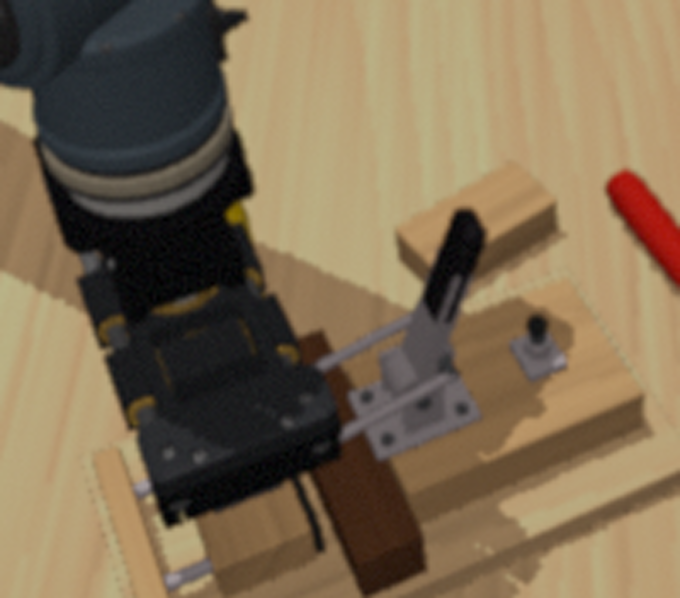

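The bar now sits hidden under the lip (wrist view), the lever is at about 0.35, and the pull force rose to 18 N without the jaw moving away, so the loop is hooked and taut. Releasing the tab.

Emit:
{"method": "drive_tool", "body": {
  "deltas": [
    [0,0,0,-0.0009,-0.0004,0,0],
    [0,0,0,-0.0009,-0.0004,0,0.4],
    [0,0,0,-0.0009,-0.0004,0,0.4],
    [0,0,0,-0.0009,-0.0004,0,0.4],
    [0,0,0,-0.0009,-0.0004,0,0.4],
    [0,0,0,-0.0009,-0.0004,0,0.4],
    [0,0,0,-0.0009,-0.0004,0,0.4]
  ]
}}

```text
time_s: 8.82
ee_pos: [0.4175, -0.1375, 0.0902]
ee_rot: [3.141, -0.0, 0.42]
wrist_force: [0.6, 0.3, -0.8]
grip_width: 0.0337
```

```bash
python3 snap.py 12 scwr
```

```text
8.9167 [93.3 -3.4 90.2] [ 3.141 -0.     0.42 ] F jig [ 0.11 -0.42  0.46] M jig [-0.06 -0.14 -0.  ] 0.03420325572718438
```

View pics/wr12.png

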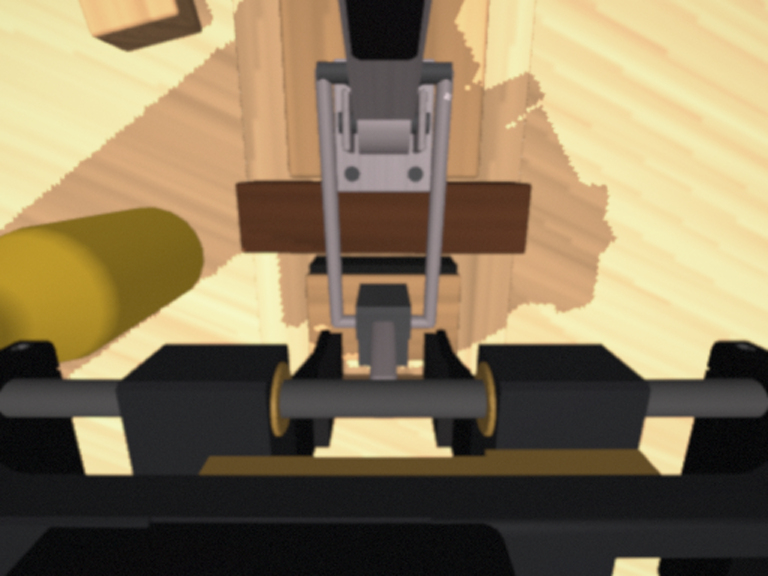

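Emit:
{"method": "drive_tool", "body": {
  "deltas": [
    [0,0,0,0,0,0.02,0.4],
    [0,0,0,0,0,0.055,0.4],
    [0,0,0,0,0,0.09,0],
    [0,0,0,0.01,0.004,0.12,0],
    [0,0,0,0.03,0.012,0.12,0],
    [0,0,0,0.05,0.02,0.12,0],
    [0,0,0,0.0675,0.0285,0.12,0],
    [0,0,0,0.0675,0.0285,0.12,0],
    [0,0,0,0.0675,0.0285,0.12,0]
  ]
}}

```text
time_s: 9.67
ee_pos: [0.4848, -0.1085, 0.21]
ee_rot: [-3.141, 0.001, 0.422]
wrist_force: [0.4, 0.4, 0.0]
grip_width: 0.0016
```

```bash
python3 snap.py 13 siscwr
```

```text
9.8167 [ 21.4  -2.6 209.7] [-3.14e+00  2.00e-03  4.20e-01] F jig [ 0.14 -0.26 -0.01] M jig [ 0.03 -0.11 -0.  ] 0.0007706047980798198
```

View pics/si13.png

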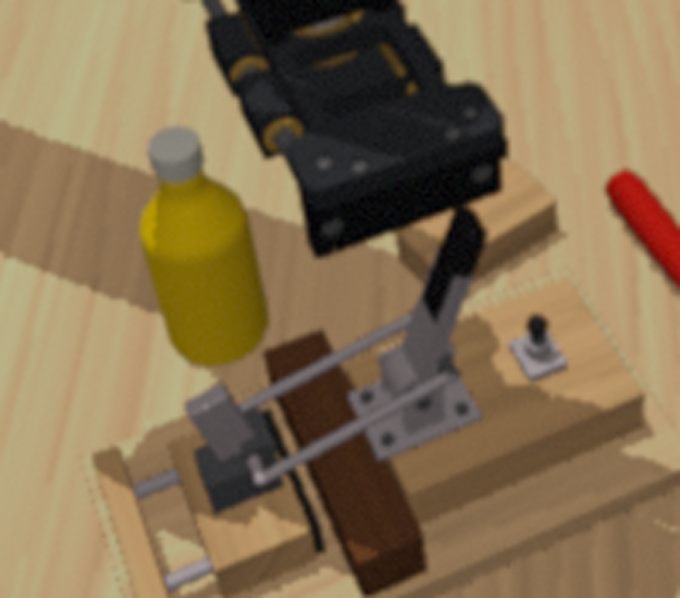

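View pics/sc13.png

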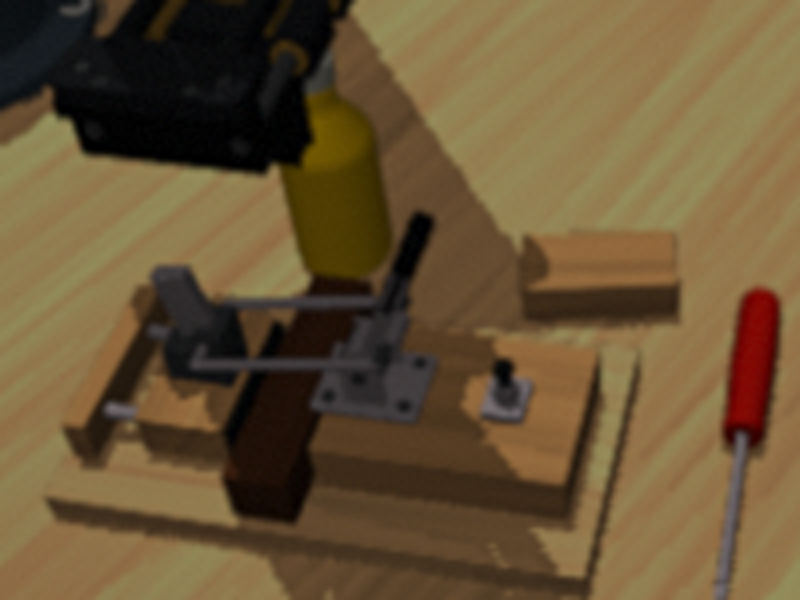

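View pics/wr13.png

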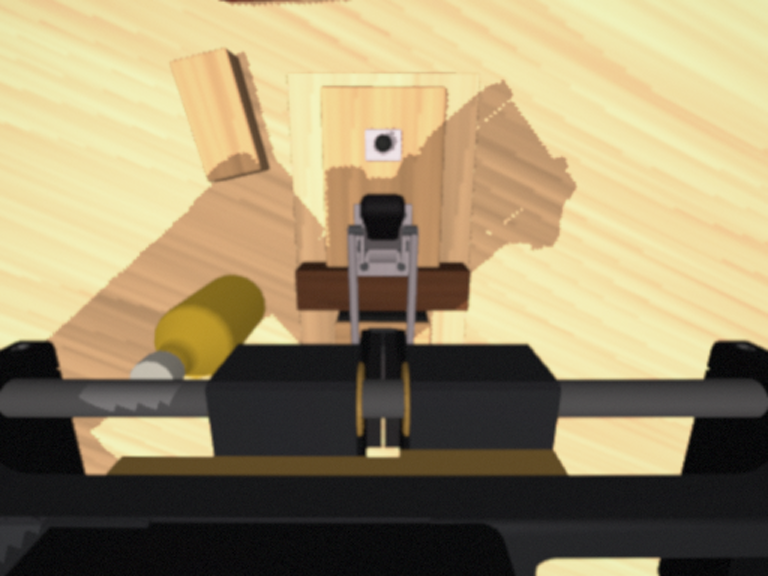

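```bash
python3 - <<'E'
from h import *
import pickle
D=pickle.load(open('im13.pkl','rb'))
p0=j2w((0,-1.5,0))
a=onplane(D['side'],(466/3.4+89.65,212/3.4+169.65),p0,RJ[:,1]); b=onplane(D['scene'],(421/4+84.65,215/4+144.65),p0,RJ[:,1])
for x in (a,b):
    j=w2j(x);print(j.round(1),np.arctan2(-j[0],j[2]-75))
for a in np.arange(.2,1.56,.1):
    s=88;C=np.array([-s*np.sin(a)+6*np.cos(a),75+s*np.cos(a)+6*np.sin(a)])
    d=C+[9.5,0];print(round(a,2),'tcp',d.round(1),'rel',(d-[21.4,209.7]).round(1),'world',(np.r_[RJ[:2,0]*(d[0]-21.4),d[1]-209.7]/1e3).round(4).tolist())
E
```

```text
[-34.2  -1.5 179.1] 0.3170214511018495
[-39.5  -1.5 180.2] 0.3586839541574513
0.2 tcp [ -2.1 162.4] rel [-23.5 -47.3] world [0.0215, 0.0096, -0.0473]
0.3 tcp [-10.8 160.8] rel [-32.2 -48.9] world [0.0294, 0.0131, -0.0489]
0.4 tcp [-19.2 158.4] rel [-40.6 -51.3] world [0.0371, 0.0166, -0.0513]
0.5 tcp [-27.4 155.1] rel [-48.8 -54.6] world [0.0446, 0.0199, -0.0546]
0.6 tcp [-35.2 151. ] rel [-56.6 -58.7] world [0.0517, 0.0231, -0.0587]
0.7 tcp [-42.6 146.2] rel [-64.  -63.5] world [0.0585, 0.0261, -0.0635]
0.8 tcp [-49.4 140.6] rel [-70.8 -69.1] world [0.0647, 0.0289, -0.0691]
0.9 tcp [-55.7 134.4] rel [-77.1 -75.3] world [0.0704, 0.0314, -0.0753]
1.0 tcp [-61.3 127.6] rel [-82.7 -82.1] world [0.0755, 0.0337, -0.0821]
1.1 tcp [-66.2 120.3] rel [-87.6 -89.4] world [0.08, 0.0357, -0.0894]
1.2 tcp [-70.3 112.5] rel [-91.7 -97.2] world [0.0838, 0.0374, -0.0972]
1.3 tcp [-73.7 104.3] rel [ -95.1 -105.4] world [0.0868, 0.0387, -0.1054]
1.4 tcp [-76.2  95.9] rel [ -97.6 -113.8] world [0.0891, 0.0398, -0.1138]
1.5 tcp [-77.9  87.2] rel [ -99.3 -122.5] world [0.0906, 0.0404, -0.1225]
```

Emit:
{"method": "drive_tool", "body": {
  "deltas": [
    [0,0,0,0.004,0.002,-0.02,0],
    [0,0,0,0.008,0.004,-0.047,0],
    [0,0,0,0.0215,0.0096,-0.0473,0],
    [0,0,0,0.0255,0.0114,-0.0481,0],
    [0,0,0,0.0294,0.0131,-0.0489,0],
    [0,0,0,0.0333,0.0149,-0.05,0],
    [0,0,0,0.0371,0.0166,-0.0513,0],
    [0,0,0,0.0371,0.0166,-0.0513,0]
  ]
}}

```text
time_s: 10.48
ee_pos: [0.5215, -0.0928, 0.1592]
ee_rot: [3.141, 0.001, 0.42]
wrist_force: [-2.4, -1.7, 1.0]
grip_width: 0.0005
```

```bash
python3 snap.py 14 sisc
```

```text
10.5833 [-20.   -1.8 159.2] [3.141 0.    0.42 ] F jig [2.7  0.24 1.01] M jig [ 0.12 -0.54 -0.02] 0.0001883702281297495
```

View pics/si14.png

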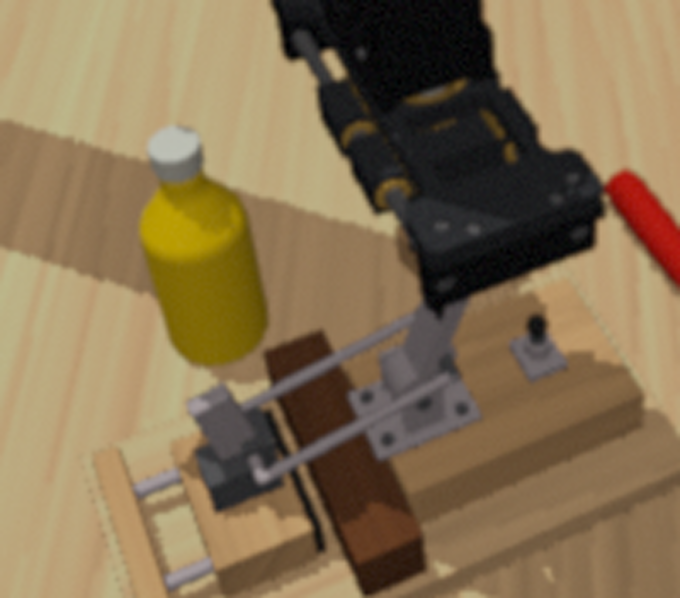

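View pics/sc14.png

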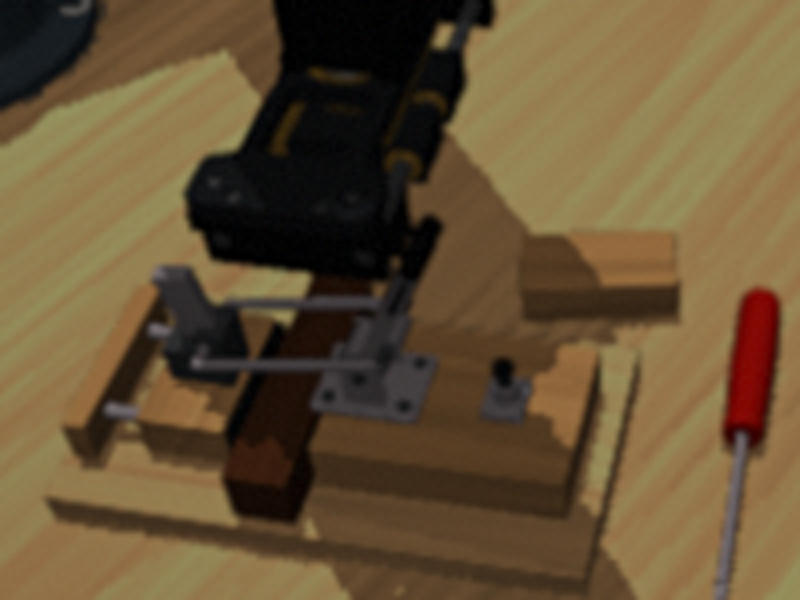

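Emit:
{"method": "drive_tool", "body": {
  "deltas": [
    [0,0,0,0.0038,0.0017,-0.0015,0],
    [0,0,0,0.0075,0.0033,-0.0033,0],
    [0,0,0,0.0111,0.0049,-0.0053,0],
    [0,0,0,0.0146,0.0065,-0.0074,0],
    [0,0,0,0.018,0.008,-0.0097,0],
    [0,0,0,0.0214,0.0095,-0.0122,0],
    [0,0,0,0.0246,0.0109,-0.0149,0],
    [0,0,0,0.0276,0.0123,-0.0178,0],
    [0,0,0,0.0276,0.0123,-0.0178,0]
  ]
}}

```text
time_s: 11.33
ee_pos: [0.5499, -0.0799, 0.1403]
ee_rot: [-3.141, 0.0, 0.42]
wrist_force: [-2.7, -2.4, 0.4]
grip_width: 0.0005
```

```bash
python3 snap.py 15 sisc
```

```text
11.4333 [-51.2  -2.2 140.7] [-3.141e+00 -1.000e-03  4.200e-01] F jig [ 1.12 -0.07  1.32] M jig [ 0.03 -0.39 -0.05] 0.00033942896649545584
```

View pics/sc15.png

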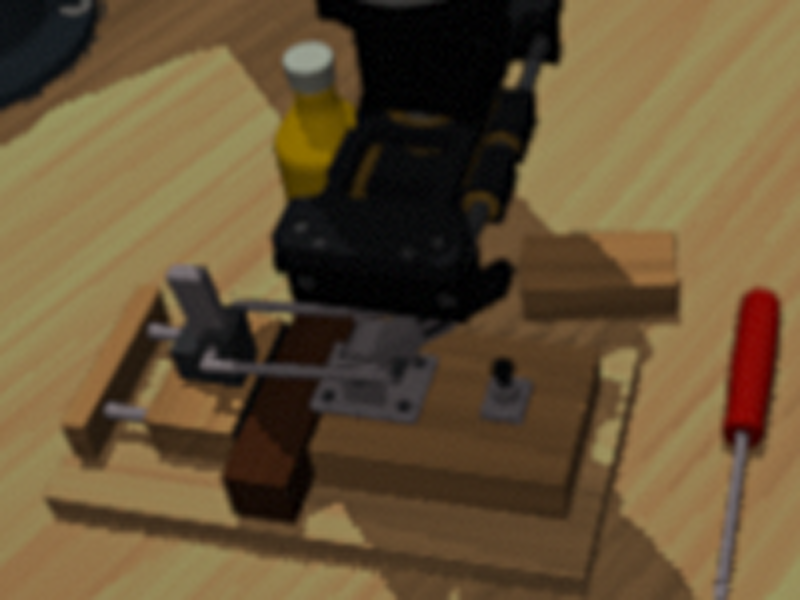

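Emit:
{"method": "drive_tool", "body": {
  "deltas": [
    [0,0,0,0.0029,0.0013,-0.003,0],
    [0,0,0,0.0057,0.0025,-0.0062,0],
    [0,0,0,0.0083,0.0037,-0.0095,0],
    [0,0,0,0.0083,0.0037,-0.0095,0]
  ]
}}

```text
time_s: 11.77
ee_pos: [0.5581, -0.076, 0.1309]
ee_rot: [-3.141, -0.0, 0.42]
wrist_force: [-1.8, -0.7, 1.5]
grip_width: 0.0007
```

Emit:
{"method": "drive_tool", "body": {
  "deltas": [
    [0,0,0,0.0025,0.0011,-0.0035,0],
    [0,0,0,0.0048,0.0021,-0.0071,0],
    [0,0,0,0.007,0.0031,-0.0108,0],
    [0,0,0,0.007,0.0031,-0.0108,0]
  ]
}}

```text
time_s: 12.1
ee_pos: [0.5652, -0.0728, 0.1199]
ee_rot: [-3.141, -0.001, 0.42]
wrist_force: [-0.7, -0.3, -0.1]
grip_width: 0.0006
```

```bash
python3 snap.py 16 sisc
```

```text
12.2 [-68.3  -2.  120.5] [-3.142e+00 -2.000e-03  4.190e-01] F jig [-0.35 -0.8   0.68] M jig [-0.07 -0.07  0.  ] 0.00033184632402824543
```

View pics/sc16.png

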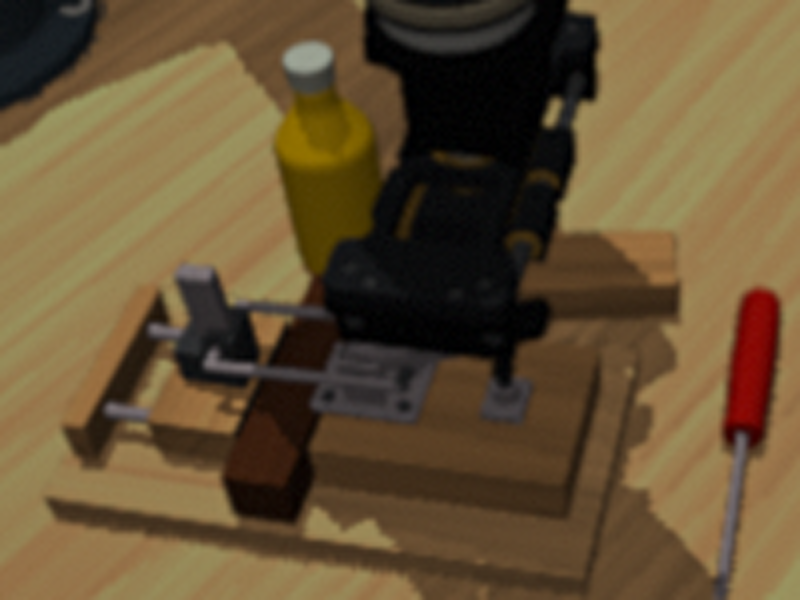

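View pics/si16.png

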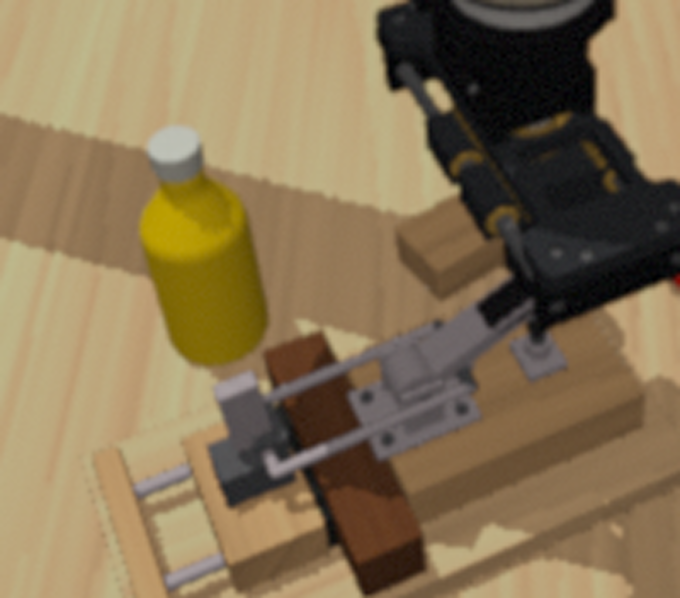

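Emit:
{"method": "drive_tool", "body": {
  "deltas": [
    [0,0,0,0.002,0.0009,-0.004,0],
    [0,0,0,0.0038,0.0017,-0.008,0],
    [0,0,0,0.0038,0.0017,-0.008,0]
  ]
}}

```text
time_s: 12.45
ee_pos: [0.5693, -0.0713, 0.1123]
ee_rot: [3.141, -0.001, 0.42]
wrist_force: [-0.2, -0.0, 1.0]
grip_width: 0.0002
```

Emit:
{"method": "drive_tool", "body": {
  "deltas": [
    [0,0,0,0.0016,0.0007,-0.004,0],
    [0,0,0,0.003,0.0013,-0.008,0],
    [0,0,0,0.003,0.0013,-0.008,0]
  ]
}}

```text
time_s: 12.7
ee_pos: [0.5719, -0.0701, 0.104]
ee_rot: [-3.141, -0.0, 0.42]
wrist_force: [0.9, 0.1, 0.6]
grip_width: 0.0006
```

```bash
python3 snap.py 17 sisc
```

```text
12.8 [-74.8  -2.  104.3] [-3.141  0.     0.42 ] F jig [-0.29 -0.09  0.32] M jig [-0.09 -0.1   0.06] 0.00025003600786433167
```

View pics/sc17.png

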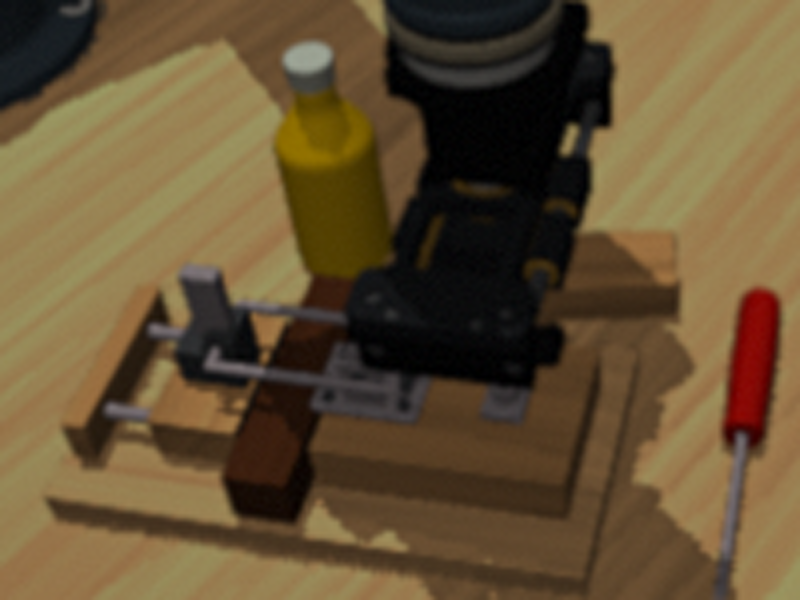

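View pics/si17.png

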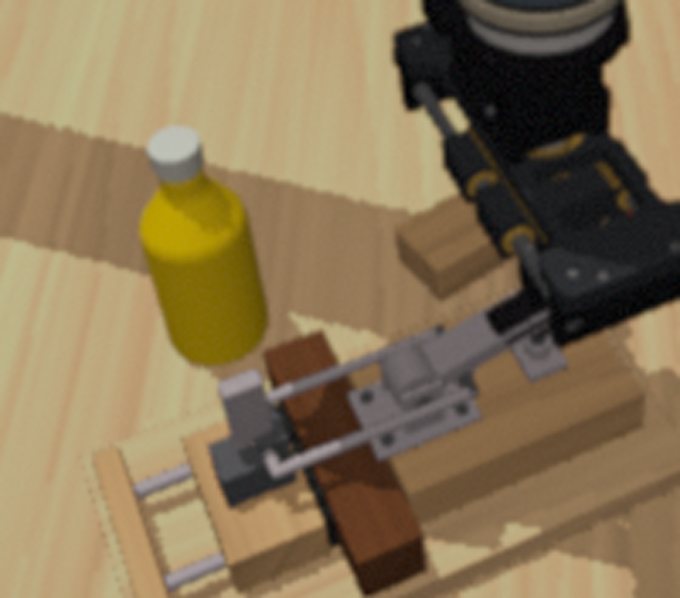

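Emit:
{"method": "drive_tool", "body": {
  "deltas": [
    [0,0,0,0.0004,0.0002,-0.0015,0],
    [0,0,0,0.0008,0.0004,-0.003,0],
    [0,0,0,0.0008,0.0004,-0.003,0]
  ]
}}

```text
time_s: 13.05
ee_pos: [0.5723, -0.0699, 0.1016]
ee_rot: [3.142, -0.0, 0.42]
wrist_force: [0.2, -0.2, 0.7]
grip_width: 0.0004
```

Emit:
{"method": "drive_tool", "body": {
  "deltas": [
    [0,0,0,0.0004,0.0002,-0.0015,0],
    [0,0,0,0.0004,0.0002,-0.0015,0]
  ]
}}

```text
time_s: 13.22
ee_pos: [0.5727, -0.0697, 0.1001]
ee_rot: [3.142, -0.0, 0.42]
wrist_force: [0.3, -0.1, 1.2]
grip_width: 0.0004
```

Emit:
{"method": "drive_tool", "body": {
  "deltas": [
    [0,0,0,0.0004,0.0002,-0.0015,0],
    [0,0,0,0.0004,0.0002,-0.0015,0]
  ]
}}

```text
time_s: 13.38
ee_pos: [0.5731, -0.0695, 0.0986]
ee_rot: [3.142, 0.0, 0.42]
wrist_force: [-0.9, 0.1, 1.1]
grip_width: 0.0007
```

Emit:
{"method": "drive_tool", "body": {
  "deltas": [
    [0,0,0,0.0003,0.0001,-0.001,0],
    [0,0,0,0.0003,0.0001,-0.001,0]
  ]
}}

```text
time_s: 13.55
ee_pos: [0.5733, -0.0695, 0.0981]
ee_rot: [3.141, 0.0, 0.42]
wrist_force: [-2.7, -0.8, 4.7]
grip_width: 0.0008
```

Emit:
{"method": "drive_tool", "body": {
  "deltas": [
    [0,0,0,0,0,-0.0005,0],
    [0,0,0,0,0,-0.0005,0]
  ]
}}

```text
time_s: 13.72
ee_pos: [0.5733, -0.0695, 0.098]
ee_rot: [3.141, 0.0, 0.42]
wrist_force: [-2.0, -0.4, 5.6]
grip_width: 0.0005
```

```bash
python3 snap.py 18 sisc
```

```text
13.8167 [-76.7  -1.9  98. ] [3.141 0.    0.42 ] F jig [1.87 0.01 6.38] M jig [-0.13 -0.38  0.03] 0.00046851163394487285
```

View pics/si18.png

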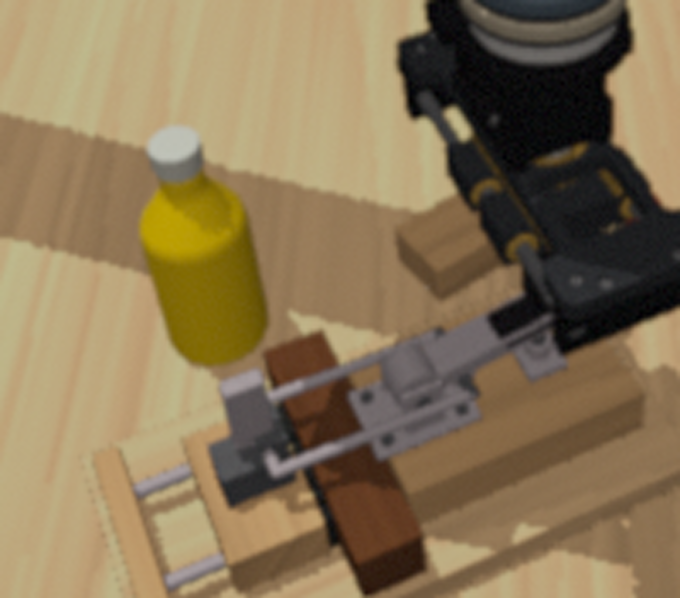

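Emit:
{"method": "drive_tool", "body": {
  "deltas": [
    [0,0,0,0,0,-0.0005,0],
    [0,0,0,0,0,-0.0008,0],
    [0,0,0,0,0,-0.0008,0]
  ]
}}

```text
time_s: 14.07
ee_pos: [0.5734, -0.0695, 0.0978]
ee_rot: [3.141, -0.0, 0.42]
wrist_force: [-2.3, -0.6, 10.6]
grip_width: 0.0008
```

Emit:
{"method": "drive_tool", "body": {
  "deltas": [
    [0,0,0,-0.0005,-0.0002,0.002,0],
    [0,0,0,-0.001,-0.0004,0.006,0],
    [0,0,0,-0.002,-0.0009,0.03,0],
    [0,0,0,-0.002,-0.0009,0.06,0],
    [0,0,0,-0.022,-0.0098,0.09,0],
    [0,0,0,-0.05,-0.022,0.12,0],
    [0,0,0,-0.05,-0.022,0.12,0]
  ]
}}

```text
time_s: 14.65
ee_pos: [0.5223, -0.0928, 0.2211]
ee_rot: [3.137, -0.003, 0.419]
wrist_force: [0.7, -0.6, 0.3]
grip_width: 0.0003
```

```bash
python3 snap.py 19 siscwr
```

```text
14.8 [-22.4  -2.2 216.5] [ 3.141e+00 -1.000e-03  4.190e-01] F jig [ 0.23 -0.13  0.46] M jig [-0.04 -0.14 -0.02] 0.0005071478018272625
```

View pics/si19.png

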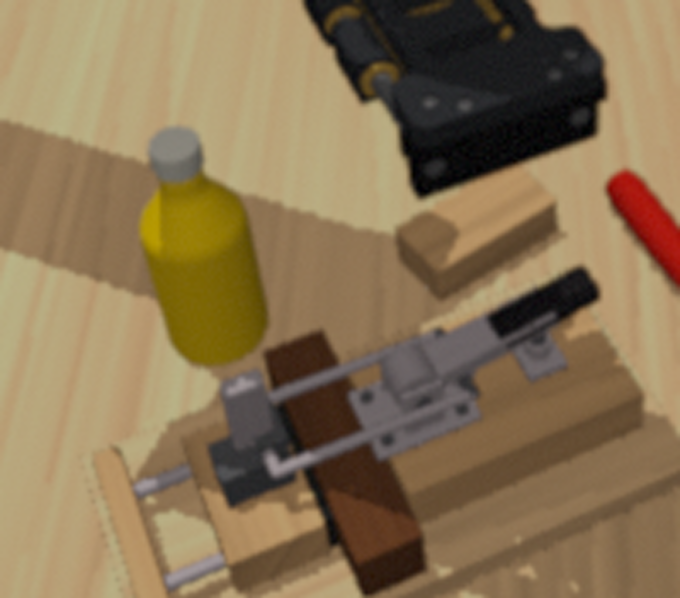

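View pics/sc19.png

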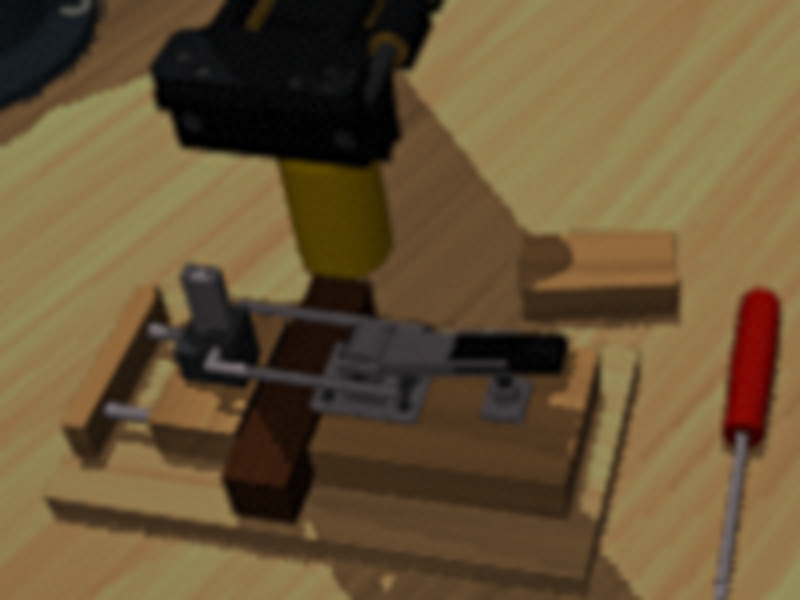

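View pics/wr19.png

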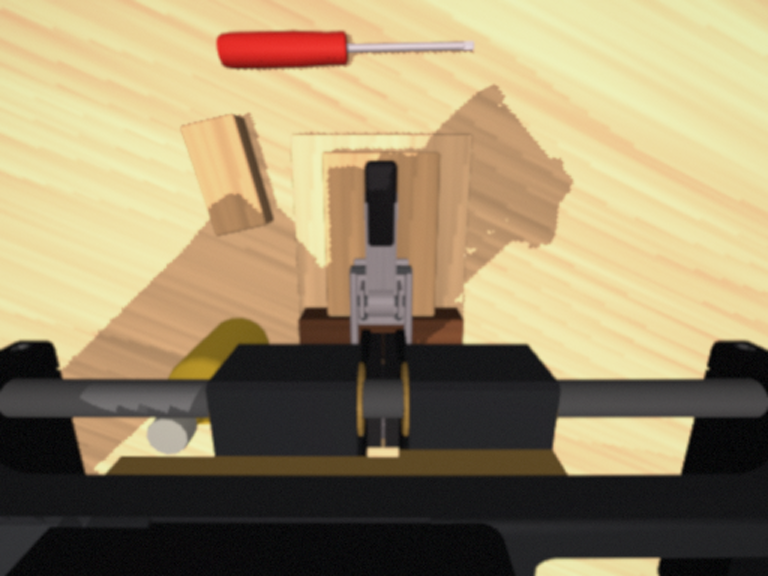

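Emit:
{"method": "drive_tool", "body": {
  "deltas": [
    [0,0,0,0,0,0.02,0],
    [0,0,0,0,0,0.04,0],
    [0,0,0,0,0,0.04,0],
    [0,0,0,0,0,0.04,0],
    [0,0,0,0,0,0.04,0],
    [0,0,0,0,0,0.04,0],
    [0,0,0,0,0,0.04,0],
    [0,0,0,0,0,0.04,0],
    [0,0,0,0,0,0.04,0],
    [0,0,0,0,0,0.04,0],
    [0,0,0,0,0,0.04,0],
    [0,0,0,0,0,0.04,0]
  ]
}}

```text
time_s: 15.8
ee_pos: [0.5234, -0.0914, 0.2565]
ee_rot: [3.141, -0.0, 0.42]
wrist_force: [-0.3, 0.2, -0.2]
grip_width: 0.0007
```

```bash
python3 snap.py 20 sisc; python3 - <<'E'
from h import *
import pickle
A=pickle.load(open('im19.pkl','rb'));B=pickle.load(open('im20.pkl','rb'));Z=pickle.load(open('im13.pkl','rb'))
n=RJ[:,1]
p0=j2w((0,-1.5,0))
def m(d,uv,f,o): 
    j=w2j(onplane(d,(uv[0]/f+o[0]-.35,uv[1]/f+o[1]-.35),p0,n)); return j.round(1)
# end face mid: side (588,283), scene (565,354)
for j in (m(B['side'],(590,284),3.4,(90,170)),m(B['scene'],(565,354),4,(85,145))): print('lever end',j,np.arctan2(-j[0],j[2]-75))
# motion between 19 and 20 in latch region
for k,(r,c) in (('side',((60+215,300),(120,250))),('scene',((215,260),(130,235)))):
    a=A[k]['img'].astype(int);b=B[k]['img'].astype(int);print(k,np.abs(a-b)[r[0]:r[1],c[0]:c[1]].mean())
# keeper shift 13->20: jaw rod visible
E
python3 - <<'E'
import cv2
a=cv2.imread('pics/sc20.png')[240:440,140:600];cv2.imwrite('pics/sc20z.png',cv2.resize(a,None,fx=1.7,fy=1.7))
E
```

```text
15.9 [-22.2  -2.2 256.5] [ 3.141 -0.     0.42 ] F jig [ 0.47 -0.43 -0.5 ] M jig [-0.06 -0.11  0.02] 0.0005640052436699443
lever end [-99.   -1.5  94. ] 1.3811827110205073
lever end [-102.4   -1.5   95.3] 1.3750915412121294
side 3.9864615384615383
scene 3.0974250440917106
```

View pics/sc20z.png

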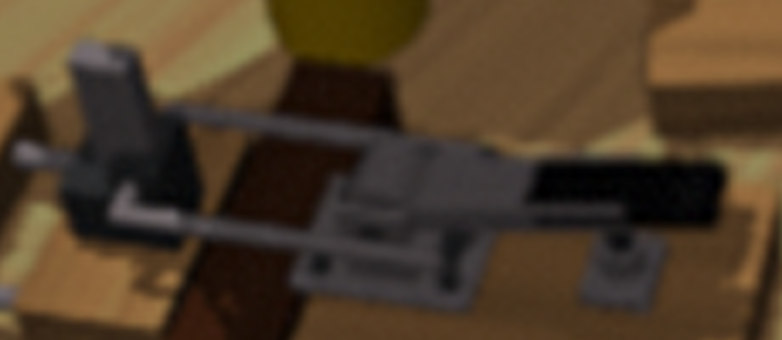

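```bash
python3 - <<'E'
from cell import robot
print(robot.sign_off())
E
```

```text
the job is handed in; nothing more can be done
None
```

The latch is closed on its stop, and I handed the job in at about 16 s of the 72 s allowed.

**What I did**
- I pinched the loop's thumb tab, leaned the lever to about -0.35 rad for slack, and lowered the bar past the lip. I felt the keeper's floor at about 8 N.
- I drew the bar back under the lip until the loop came taut, with the pull on the tab rising to about 18 N. Then I let go of the tab.
- With shut fingers I threw the lever over and pressed it down in small steps. The force rose from about 1 N to 10.6 N within 1 mm of travel, at a lever angle of about 1.38 rad. I took this as the stop and backed off.

**Last checks**
- The lever stayed down with the arm clear, at 1.375 and 1.381 rad in the two cameras, past the toggle at 1.31.
- The bar is under the lip and the jaw stands shifted towards the blank.
- The wrist force is about zero.
- The glue, offcut and driver looked untouched.

**Weak or disagreeing checks**
- The contact with the stop's rubber tip was felt, not clearly seen in the pictures.
- While the lever was thrown, the measured force at the pauses was only about 0 to 3 N, less than I expected from the springs.
- The wrist camera and the side and scene cameras disagreed by 1 to 2 mm across the jig. I corrected for this during the grasp.
- A before-and-after picture comparison was inconclusive, because the arm's shadow had moved.

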